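Load a tube carrier and hold it down on a touch mixer

TASK

Load the tube carrier: put the long tube in the pocket marked with one dot, then the short tube in the pocket marked with two dots, each right down to the bottom and let go, with the carrier standing on the worktop. Then take the carrier by its upright handle and set it square (long sides parallel, either way round) on the mixer's sprung plate so that the pin on the plate goes up into the hidden hole under the carrier and the carrier sits flat, press it down until the plate is fully down on its stop, and finish while still gripping the handle and holding the plate down. Do not push the timer, the tape roll or the nearest lidded cup away, and do not tip the tubes over.

Things in the scene. Friction and masses are not known exactly. Their poses are not given: they have to be found in the camera images.
- carrier: Loose grey tube carrier, 0.24 to 0.42 kg: block 56 (x) x 116 (y) x 54 mm high with an upright aluminium handle blade on its middle and two pockets in its top, at y = +38 mm (one white dot beyond it) and y = -38 mm (two dots). Origin at the centre of its underside, z up, y along its long side.
- pocket1 (a point): Centre of the floor of the one-dot pocket (17 mm wide, 36 mm deep), 18 mm above the carrier's underside, at carrier y = +38 mm. Axes as the carrier.
- pocket2 (a point): Centre of the floor of the two-dot pocket (17 mm wide, 36 mm deep), 18 mm above the carrier's underside, at carrier y = -38 mm. Axes as the carrier.
- bush (a point): Centre of the mouth of the hidden blind hole in the middle of the carrier's underside: 14 mm in diameter, 18 mm deep; it takes the mixer's pin.
- handle (a point): Place to grip the carrier, on its handle, 118 mm above its underside. The handle is a flat blade 12 mm thick (carrier x) and 28 mm wide (y), from 54 to 136 mm above the underside: grip it across the 12 mm.
- tube_long: Loose stoppered sample tube with a blue cap, 114 mm long, 13 mm in diameter, 11 g; the cap is the top 20 mm (94 to 114 mm) and 16 mm in diameter. Origin at its round bottom end, z along the tube to the cap. At the start it stands in one of the two holes of the stand, either one.
- tube_short: The same kind of tube, with the same cap, but only 89 mm long (cap from 69 to 89 mm). Origin at its round bottom end, z along the tube to the cap. It stands in the other hole of the stand.
- stand: Fixed white block 50 (x) x 116 (y) x 40 (z) mm in which the tubes wait, on one side of the carrier (left or right). Origin at the centre of its underside. Two holes 16 mm in diameter at y = +30 and -30 mm, their floor 6 mm above the worktop.
- mixer: Fixed touch mixer on the other side of the carrier: white housing 118 (x) x 168 (y) x 42 mm high, small black dial on its front, with the sprung plate above it. Origin at the centre of its underside, z up, y along its long side.
- plate_centre (a point): Centre of the top face of the mixer's sprung plate (100 (x) x 150 (y) mm, 60 mm above the worktop when up). Axes as the mixer. The locating pin stands here.
- pin_top (a point): Top of the upright locating pin: 10 mm in diameter, rounded top, 14 mm high above the plate, at the plate's centre.
- plate (a joint): Travel of the sprung plate: 0 is up, 0.008 m is fully down on its stop. About 6 N starts it moving and about 12 N brings it to its stop; the loaded carrier's own weight (2.5 to 5 N) is not enough, the arm must push about 7 to 10 N.
- timer: Bystander: white timer 66x72x16 mm lying on the worktop. Origin at the centre of its underside.
- tape: Bystander: roll of tape lying flat, 104 mm across, 25 mm high. Origin at the centre of its underside.
- cup: Bystander: lidded specimen cup, the one of three that stands nearest the robot, 61 mm across, 70 mm high. Origin at the centre of its underside.
Mind the look-alikes: they are no part of the job. Leave any brown look-alike of the carrier alone.

How it is judged:
By the outcome, as a careful person would: the job done as asked, in the order asked, and still so for the second after the job is handed in, while the arm keeps its last pose, push and grip.
It also fails if it takes over 67 s, if anything falls off the work surface, if the arm or the gripper's body presses on something with over 40 N, if the wrist force passes 120 N, or if a joint passes its speed limit or range.

ROBOT

A 6-joint arm with a two-finger parallel gripper is mounted at the origin on a cart in front of the work surface, level with it; the furniture and walls round the work are solid. World frame = base frame: x ahead of the robot, y to its left, z up, the work surface at z = 0. Lengths are in m, angles in rad, forces in N, time in s.
With the tool pointing down it reaches from about 0.3 to 0.875 m from the base axis. Payload 6.4 kg.
Tool frame: the origin (TCP) lies midway between the tips of the shut fingers; the grasp point (between the pads) lies 19 mm behind it; z points along the fingers, y is the direction in which the jaws open and shut (so a half turn about z gives the same grasp; the last joint's range is limited). The gripper opens to 88 mm and grips with 3 to 60 N. Pads are 18 mm wide; open, the fingers measure 123 mm over their backs; the gripper's body (75 mm by 187 mm) begins 45 mm behind the grasp point.
Start: joints at [-1.448, 0.181, 1.607, -0, 1.354, -0.206], TCP at [0.186, -0.544, 0.239] pointing down, gripper open.
Joint ranges: [-2.99, 2.99], [-0.89, 2.07], [0.3, 2.58], [-1.14, 4.28], [0, 2.63], [-3.12, 3.12]. Speed limits (rad/s): [2.57, 2.57, 3.01, 3.14, 3.14, 3.14].

INTERFACE

Orientations are given as [roll, pitch, yaw] about the fixed x, y, z axes, in that order (R = Rz(yaw) Ry(pitch) Rx(roll)).
In Python, from station import * gives the robot as it stands. The module is installed in compiled form; this text tells all that it offers.
- The arm moves only by the tool step_arm, never from a script. Its argument "targets" is a list of rows, each a list of 2 entries, a list of its own where there are three numbers: the shift along the tool's x, y, z as a fraction of full scale, then the turn, a rotation vector about the tool's x, y, z as a fraction of full scale. In form: [[[dx, dy, dz], [rx, ry, rz]], ...]. A call has 1 to 20 rows; each row shifts and turns the commanded pose from where the row before left it, along the tool's axes as they then stand; what a row does not reach is not made up. Full scale, the value 1, is 0.025 m for a shift and 0.08 rad for a turn. A row lasts 1/10 s, in which the tool goes at most 50 mm and 8.59 degrees, less where a joint would pass 70% of its speed; a pose out of reach is approached as far as the arm can. A call with a number of a shift or a turn outside -1 to 1 is refused whole. A call with a gripper value outside its range is refused whole. "grip" is the opening, from -1 (shut) to 1 (fully open), so that 0 is half open, set as the call begins (left out, the last holds). The fingers move at their own pace and stop on an object; "grip_force" is the grip in N (left out, the last holds). Time passes only in rows, so rows that do not move let the fingers close. It gives the time, the measured TCP pose, the force and the opening at its end, in the units of the state.
- get_state(): the state, without advancing time (a new reading comes with each control period).
- snapshot(name): name is "scene" or "side" or "wrist"; returns the picture (480x640x3 uint8, blue, green, red); there is no depth.
- camera_info(name): a dict with "vertical_fov" (degrees; the focal length in pixels is half the picture's height over the tangent of half this angle, whatever the lens; pixels are square), "cx", "cy" (the principal point, pixels), "dist" ([k1, k2, p1, p2, k3] as OpenCV has them; the pictures are not rectified), "R" (3x3) and "t" (3): a world point X has camera coordinates R X + t. Camera axes: x right, y down, z forward; pixel columns grow to the right and rows downward; lengths in m; the calibration is good to about 2 mm. A picture is of the moment at which its call begins: read the wrist's pose just before it. camera_info takes no time and is no camera call; for the wrist camera it gives the pose at the moment of the call.
- sign_off(): hands the job in, once; it reports no verdict.
The state is a dict: "clock": time; "q": joint angles; "joint_vel": joint speeds; "joint_efforts": joint torques, N m; "ee_pos": TCP position; "tool_rot": TCP orientation; "wrist_force": force on the tool from outside, world axes, zero at the start; "torque": the same for the moment, N m; "grip_width": finger opening in m.
Only numpy, scipy, OpenCV 4.12 (cv2) and the standard library are available. Lean on these libraries where they do the work, as an engineer would, in place of code of your own. Each camera call takes 0.05 s, during which the arm holds its last target.

## Working session

There is one attempt and no reset: what is moved stays moved. The work goes in short steps, Python scripts to look and compute and a tool call to move; the robot and the scene stay as the last step left them, time stands still between calls to the robot, and variables do not carry over. Pictures are saved under pics/ and viewed, and the job is handed in when it is done.

Besides the shell and the picture viewer there is one more tool, called after "Request:" as name([rows], argument=value, ...), one row to a line, values as JSON. step_arm: Moves the arm, as the interface text tells. Shift numbers are shares of 0.025 m and turn numbers shares of 0.08 rad, none past 1 either way. Its arguments: {"type":"object","properties":{"targets":{"type":"array"},"grip":{"type":"number"},"grip_force":{"type":"number"}},"required":["targets"]}

```bash
mkdir -p pics; python3 - <<'E'
from station import *
import cv2
s=get_state();print(s)
for n in("scene","side","wrist"):
    i=camera_info(n);print(n,i)
    cv2.imwrite(f"pics/{n}0.png",snapshot(n))
E
```

```text
{'clock': 0.0, 'q': array([-1.44832656e+00,  1.81549141e-01,  1.60798382e+00, -1.72316399e-05,
        1.35381623e+00, -2.06299297e-01]), 'joint_vel': array([-0.00103484, -0.000529  ,  0.00069901, -0.00016605, -0.0007975 ,
        0.00055864]), 'joint_efforts': array([-1.21642206e-03, -4.33884788e+01, -3.41838813e+01,  7.01633398e-02,
        3.86406190e-02, -1.35070359e-04]), 'ee_pos': array([ 0.18560018, -0.54365729,  0.23781728]), 'tool_rot': array([-3.13986992e+00, -3.43342323e-04,  3.28772492e-01]), 'wrist_force': array([-0.63606609, -0.13017755, -0.34083394]), 'torque': array([ 0.01514961, -0.00141352,  0.00068175]), 'grip_width': 0.08833015592480653}
scene {'vertical_fov': 54.81299393090277, 'cx': 321.77131193953346, 'cy': 234.4004107776981, 'dist': array([-0.09262614,  0.        ,  0.        ,  0.        ,  0.        ]), 'R': array([[-0.89305472, -0.44955216,  0.01887104],
       [-0.22264764,  0.40507526, -0.8867593 ],
       [ 0.39100037, -0.79612617, -0.4618461 ]]), 't': array([0.48004972, 0.19809365, 0.76510876])}
side {'vertical_fov': 52.64241074407822, 'cx': 326.54937953425974, 'cy': 234.28188939207905, 'dist': array([-0.10589234,  0.        ,  0.        ,  0.        ,  0.        ]), 'R': array([[ 0.99770459, -0.06684468,  0.01083222],
       [-0.03494679, -0.64527483, -0.76315078],
       [ 0.05800233,  0.76102049, -0.64612967]]), 't': array([-0.53573493,  0.07783762,  0.9421481 ])}
wrist {'vertical_fov': 66.6728034297299, 'cx': 317.9799758587677, 'cy': 240.90970206195647, 'dist': array([0.01406988, 0.        , 0.        , 0.        , 0.        ]), 'R': array([[ 0.32276603, -0.94647564, -0.00243834],
       [-0.91145366, -0.31151516,  0.26872018],
       [-0.25509668, -0.08451131, -0.9632152 ]]), 't': array([-0.57373052, -0.03690594,  0.38910335])}
```

View pics/scene0.png

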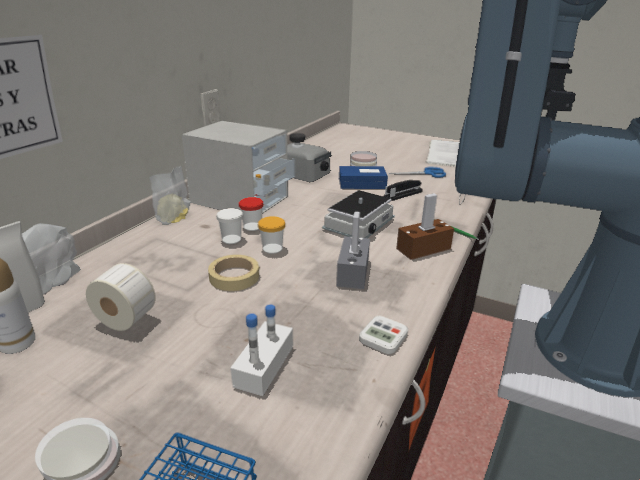

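View pics/side0.png

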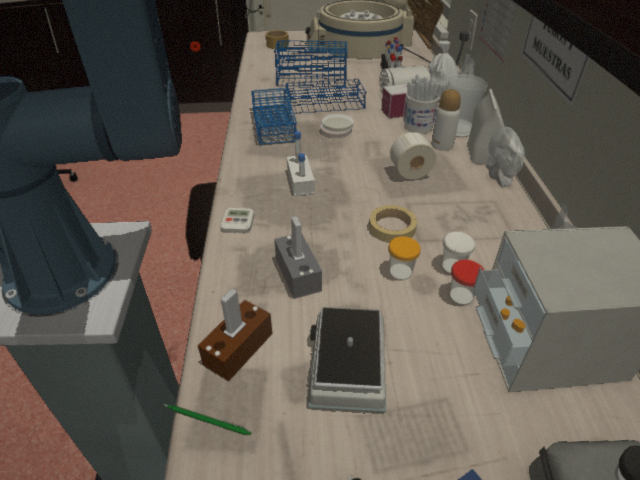

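View pics/wrist0.png

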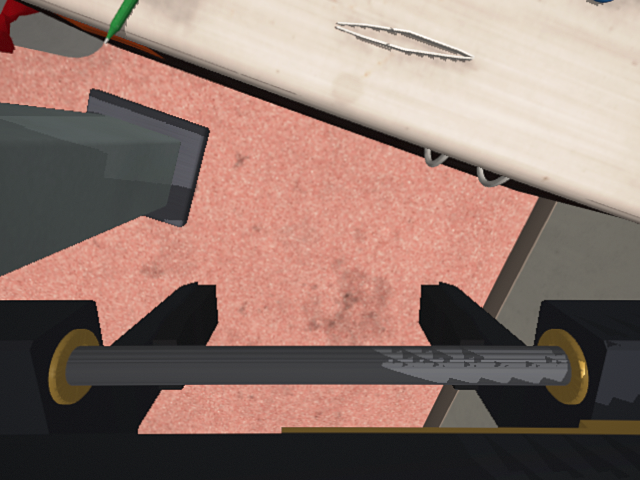

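```bash
python3 - <<'E'
import cv2,numpy as np
a=cv2.imread("pics/side0.png");b=cv2.imread("pics/scene0.png")
def crop(im,x,y,w,h,k):
    return cv2.resize(im[y:y+h,x:x+w],None,fx=k,fy=k,interpolation=cv2.INTER_CUBIC)
cv2.imwrite("pics/c1.png",crop(a,270,120,60,80,7))
cv2.imwrite("pics/c2.png",crop(a,260,205,80,100,6))
cv2.imwrite("pics/c3.png",crop(a,300,295,100,120,5))
cv2.imwrite("pics/c4.png",crop(b,225,295,80,105,5))
cv2.imwrite("pics/c5.png",crop(b,310,180,100,115,5))
E
```

```text
(no output)
```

View pics/c1.png

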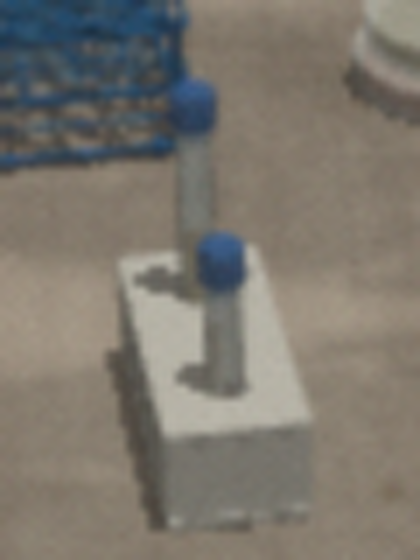

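View pics/c2.png

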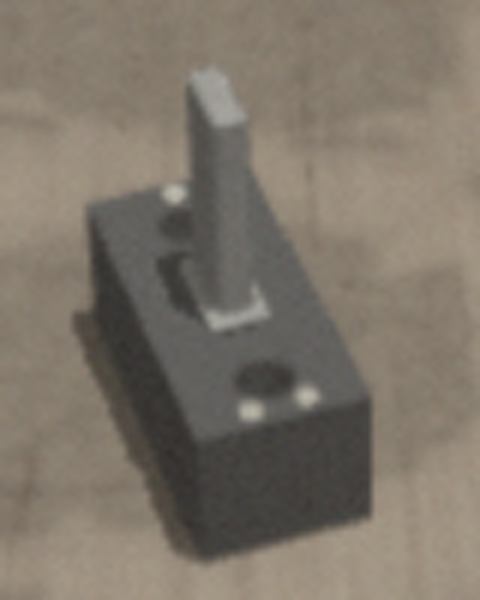

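View pics/c3.png

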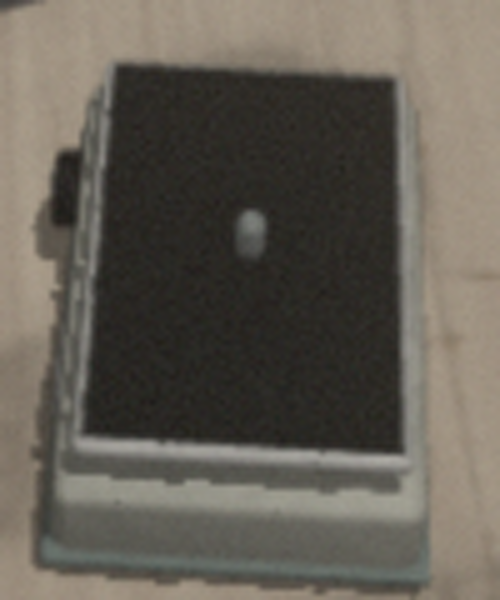

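View pics/c4.png

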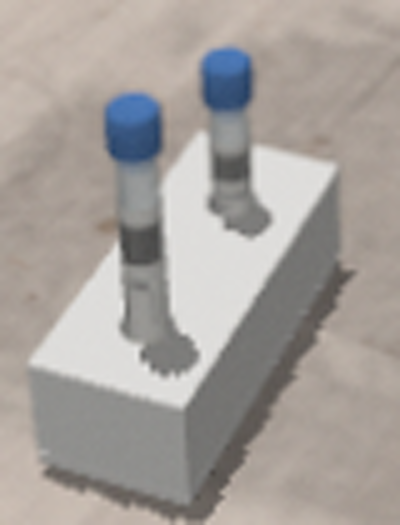

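View pics/c5.png

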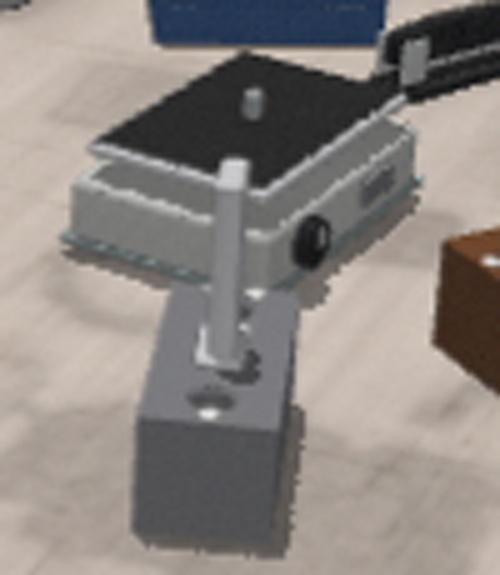

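```bash
cat > h.py <<'E'
import numpy as np,cv2
from scipy.optimize import least_squares
from scipy.spatial.transform import Rotation as Ro
def K(i):
    f=240/np.tan(np.radians(i['vertical_fov'])/2)
    return np.array([[f,0,i['cx']],[0,f,i['cy']],[0,0,1.]])
def proj(i,X):
    return cv2.projectPoints(np.asarray(X,float).reshape(-1,1,3),cv2.Rodrigues(i['R'])[0],i['t'].astype(float),K(i),i['dist'])[0][:,0]
def fit(obs,x0):
    # obs: list (info, X_obj, px)
    def pts(p,X):
        c,s=np.cos(p[2]),np.sin(p[2]);return np.array([p[0]+c*X[0]-s*X[1],p[1]+s*X[0]+c*X[1],X[2]])
    def f(p): return np.concatenate([proj(i,pts(p,X))[0]-px for i,X,px in obs])
    r=least_squares(f,x0,loss='soft_l1');return r.x,r.fun.reshape(-1,2)
def ray(i,px):
    u=cv2.undistortPoints(np.array([[px]],float),K(i),i['dist'])[0,0]
    d=i['R'].T@np.array([u[0],u[1],1]);return -i['R'].T@i['t'],d/np.linalg.norm(d)
def onz(i,px,z):
    o,d=ray(i,px);return o+d*(z-o[2])/d[2]
E
cat > fit0.py <<'E'
from station import *
from h import *
np.set_printoptions(precision=4,suppress=True)
S=camera_info("side");C=camera_info("scene")
def mk(i,off,k,L): return [(i,np.array(X)/1000.,np.array([off[0]+(p[0]+.5)/k-.5,off[1]+(p[1]+.5)/k-.5])) for X,p in L]
st=mk(S,(270,120),7,[((-25,58,40),(120,262)),((25,58,40),(258,250)),((25,-58,40),(312,418)),((-25,-58,40),(165,437)),((-25,-58,0),(165,522)),((25,-58,0),(303,512)),((0,30,120),(193,88)),((0,-30,95),(222,243))])
sc=mk(C,(225,295),5,[((25,58,40),(30,365)),((-25,58,40),(187,408)),((-25,-58,40),(340,168)),((25,-58,40),(203,132)),((-25,58,0),(190,503)),((25,58,0),(42,460)),((0,30,120),(133,103)),((0,-30,95),(227,57))])
ca=mk(S,(260,205),6,[((-28,58,54),(88,205)),((-28,-58,54),(200,440)),((28,-58,54),(370,400)),((-28,-58,0),(208,558)),((28,-58,0),(370,517)),((0,-38,54),(265,378)),((-6,14,136),(190,78)),((-6,-14,136),(218,126)),((6,-14,136),(246,118))])
cc=mk(C,(310,180),5,[((28,58,54),(137,415)),((-28,58,54),(280,430)),((-28,-58,54),(298,297)),((28,58,0),(135,537)),((-28,58,0),(280,553)),((0,38,54),(211,400))])
mi=mk(S,(300,295),5,[((-50,75,60),(113,65)),((50,75,60),(400,76)),((50,-75,60),(408,458)),((-50,-75,60),(80,440)),((0,0,74),(251,215))])
mc=mk(C,(310,180),5,[((50,75,60),(90,148)),((-50,75,60),(262,193)),((-50,-75,60),(408,97)),((50,-75,60),(245,52)),((0,0,74),(254,92))])
for n,a,b,x0 in(("stand",st,sc,(.5,.3,0)),("carrier",ca,cc,(.5,0,0.2)),("mixer",mi,mc,(.6,-.2,0))):
    for t,o in(("both",a+b),("side",a),("scene",b)):
        x,r=fit(o,x0);print(n,t,x,np.degrees(x[2]))
        if t=="both":print(r.round(1).tolist())
E
python3 fit0.py
```

```text
stand both [0.4913 0.2932 0.1269] 7.268923444675669
[[-0.4, -0.0], [-0.3, -0.2], [-0.0, 1.3], [-0.3, 0.7], [0.2, 2.6], [1.3, 1.8], [-0.1, 0.7], [-0.1, 0.7], [-0.3, -0.4], [-0.6, 0.1], [0.2, -0.4], [-0.4, -0.1], [0.1, 1.1], [-0.5, 0.5], [0.2, 0.8], [0.2, 0.6]]
stand side [0.4916 0.2975 0.1201] 6.880678593991948
stand scene [0.4916 0.2926 0.1292] 7.405050998746537
carrier both [ 0.4785 -0.0273  0.3137] 17.97339501330489
[[-0.6, 0.2], [-0.2, 0.6], [0.7, -0.7], [-0.5, 1.4], [0.6, 0.2], [-0.0, -0.3], [-1.4, -1.2], [-1.0, 0.0], [0.8, -0.2], [-0.1, 0.8], [0.0, 0.5], [0.1, -0.6], [-0.6, -0.5], [-1.7, -0.9], [0.4, -0.0]]
carrier side [ 0.4793 -0.0272  0.2978] 17.06271260741296
carrier scene [ 0.4781 -0.027   0.3206] 18.36709640390051
mixer both [ 0.5553 -0.2434 -0.1336] -7.653128292841331
[[-1.4, -2.3], [1.0, -1.1], [0.9, 1.0], [-2.6, 0.4], [-0.2, 0.2], [-1.2, -1.0], [0.3, 0.7], [0.4, -0.4], [-0.8, -0.4], [-0.2, 0.1]]
mixer side [ 0.5559 -0.2432 -0.1293] -7.407087876254453
mixer scene [ 0.5544 -0.243  -0.1385] -7.933106318688843
```

```bash
cat > go.py <<'E'
from station import *
from h import *
import sys
np.set_printoptions(precision=4,suppress=True)
def plan(x,y,z,psi):
    "separate: turn total then shifts (in full-scale units) in final tool frame and current"
    s=get_state();p=s['ee_pos'];cur=s['tool_rot'][2]
    R=Ro.from_euler('xyz',s['tool_rot']).as_matrix()
    d=np.array([x,y,z])-p
    R2=Ro.from_euler('xyz',[np.pi,0,psi]).as_matrix()
    rv=(Ro.from_matrix(R.T@R2)).as_rotvec()
    print("t",s['clock'],"p",p,"rot",s['tool_rot'],"w",s['grip_width'],"F",s['wrist_force'])
    print("turn units",rv/.08,"shift units cur frame",R.T@d/.025,"after turn",R2.T@d/.025)
if len(sys.argv)>4: plan(*map(float,sys.argv[1:5]))
E
python3 go.py .555 -.243 .25 1.44
python3 - <<'E'
from station import *
from h import *
s=get_state();i=camera_info("wrist");R=Ro.from_euler('xyz',s['tool_rot']).as_matrix()
print(R.T@(-i['R'].T@i['t']-s['ee_pos']), i['R']@R, s['ee_pos'])
E
```

```text
t 0.15 p [ 0.1856 -0.5438  0.238 ] rot [-3.1402 -0.0003  0.3288] w 0.08782806433289012 F [-0.0706 -1.1655  0.4421]
turn units [ -0.0131  -0.0126 -13.89  ] shift units cur frame [17.8679 -6.6163 -0.4653] after turn [13.855  13.0791 -0.4794]
[ 6.88522882e-02 -6.42694992e-05 -1.45385753e-01] [[-1.47394252e-04  9.99999612e-01  8.68001079e-04]
 [-9.63128772e-01  9.15681069e-05 -2.69040814e-01]
 [-2.69040789e-01 -8.75651883e-04  9.63128386e-01]] [ 0.18564003 -0.54377187  0.23801429]
```

Request:
step_arm([
  [[1,0.3,-0.1],[0,0,-1]],
  [[1,0.3,-0.1],[0,0,-1]],
  [[1,0.3,-0.1],[0,0,-1]],
  [[1,0.3,-0.1],[0,0,-1]],
  [[1,0.3,-0.1],[0,0,-1]],
  [[1,0.3,-0.1],[0,0,-1]],
  [[1,0.3,-0.1],[0,0,-1]],
  [[1,0.3,-0.1],[0,0,-1]],
  [[1,0.3,-0.1],[0,0,-1]],
  [[1,0.3,-0.1],[0,0,-1]],
  [[1,0.3,-0.1],[0,0,-1]],
  [[1,0.3,-0.1],[0,0,-1]],
  [[1,0.3,-0.1],[0,0,-1]],
  [[1,0.3,-0.1],[0,0,-0.9]],
])

```text
clock: 1.55
ee_pos: [0.4804, -0.3598, 0.2733]
tool_rot: [-3.141, -0.001, 1.444]
wrist_force: [0.3, -0.1, 0.3]
grip_width: 0.088
```

```bash
python3 go.py .555 -.29 .27 1.437
```

```text
t 1.55 p [ 0.4804 -0.3598  0.2733] rot [-3.1411 -0.0005  1.444 ] w 0.08795796663886113 F [ 0.2807 -0.1219  0.2849]
turn units [-0.0066 -0.0066  0.088 ] shift units cur frame [3.1466 2.6071 0.1334] after turn [3.1649 2.5848 0.1331]
```

Request:
step_arm([
  [[0.8,0.65,0],[0,0,0]],
  [[0.8,0.65,0],[0,0,0]],
  [[0.8,0.65,0],[0,0,0]],
  [[0.8,0.65,0],[0,0,0.09]],
  [[0,0,0],[0,0,0]],
  [[0,0,0],[0,0,0]],
])

```text
clock: 2.15
ee_pos: [0.5546, -0.2897, 0.2732]
tool_rot: [-3.141, 0.0, 1.435]
wrist_force: [-0.2, -0.1, 0.4]
grip_width: 0.0885
```

```bash
cat > snap.py <<'E'
from station import *
import cv2,sys,pickle
s=get_state();i=camera_info(sys.argv[1]);im=snapshot(sys.argv[1])
cv2.imwrite(f"pics/{sys.argv[2]}.png",im);pickle.dump((s,i),open(f"pics/{sys.argv[2]}.pkl","wb"))
print(s['clock'],s['ee_pos'],s['tool_rot'],s['joint_vel'].round(3))
E
python3 snap.py wrist wm
```

```text
2.15 [ 0.55461111 -0.28967143  0.27322892] [-3.14060346e+00  4.17840122e-06  1.43496389e+00] [-0.026 -0.008  0.005 -0.003 -0.003 -0.001]
```

View pics/wm.png

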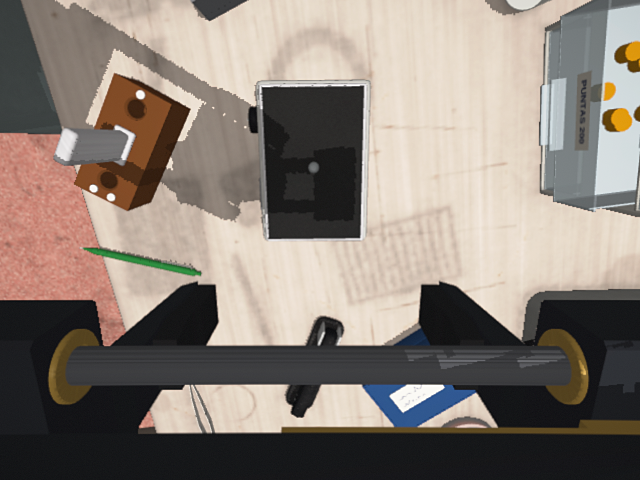

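```bash
python3 - <<'E'
import cv2
a=cv2.imread("pics/wm.png");cv2.imwrite("pics/c6.png",cv2.resize(a[70:250,245:380],None,fx=4,fy=4,interpolation=cv2.INTER_CUBIC)[:600*2])
E
```

```text
(no output)
```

View pics/c6.png

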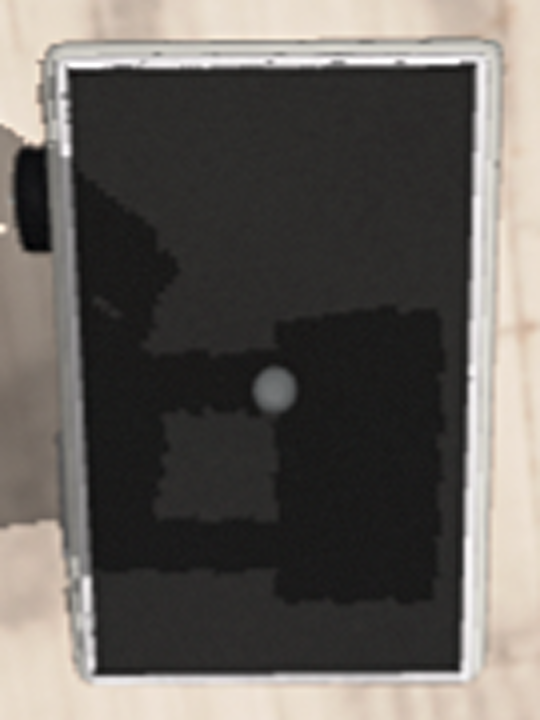

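```bash
cat > fm.py <<'E'
from h import *
import pickle
s,i=pickle.load(open("pics/wm.pkl","rb"))
P=[((-1,1),(68,70)),((1,1),(475,65)),((1,-1),(463,670)),((-1,-1),(95,672))]
cv=lambda p:np.array([245+(p[0]+.5)/4-.5,70+(p[1]+.5)/4-.5])
def w(p,X):
    c,sn=np.cos(p[2]),np.sin(p[2]);return [p[0]+c*X[0]-sn*X[1],p[1]+sn*X[0]+c*X[1],X[2]]
def f(p):
    r=[proj(i,w(p,(a*(.05-p[3]),b*(.075-p[3]),.060)))[0]-cv(q) for (a,b),q in P]
    r.append(2*(proj(i,w(p,(0,0,.073)))[0]-cv((275,389))))
    return np.concatenate(r)
r=least_squares(f,(.555,-.243,-.13,.002));print(r.x,r.fun.round(2))
print(onz(i,cv((275,389)),.073))
E
python3 fm.py; python3 go.py .478 -.09 .28 1.884
```

```text
[ 0.55574016 -0.24523738 -0.12663393  0.003708  ] [ 0.07 -0.48  0.02 -0.26 -0.45 -0.08  0.55  0.21 -0.09  0.33]
[ 0.55580229 -0.24509459  0.073     ]
t 2.2 p [ 0.5542 -0.2902  0.2733] rot [-3.1407  0.      1.4339] w 0.08814901054794387 F [ 0.076  -0.7786 -0.0131]
turn units [-0.0116 -0.0021 -5.6265] shift units cur frame [ 7.5168 -4.1144 -0.2644] after turn [ 8.5581 -0.434  -0.2679]
```

Request:
step_arm([
  [[1,-0.35,0],[0,0,-1]],
  [[1,-0.35,0],[0,0,-1]],
  [[1,-0.35,0],[0,0,-1]],
  [[1,-0.35,0],[0,0,-1]],
  [[1,-0.35,0],[0,0,-1]],
  [[1,0,0],[0,0,-0.6]],
  [[1,0,0],[0,0,0]],
  [[1,0,0],[0,0,0]],
  [[0.9,0,0],[0,0,0]],
  [[0,0,0],[0,0,0]],
  [[0,0,0],[0,0,0]],
])

```text
clock: 3.3
ee_pos: [0.4797, -0.0745, 0.274]
tool_rot: [3.141, 0.001, 1.881]
wrist_force: [0.2, 0.2, 0.6]
grip_width: 0.0881
```

```bash
python3 snap.py wrist wc; python3 - <<'E'
import cv2
a=cv2.imread("pics/wc.png");cv2.imwrite("pics/wc2.png",cv2.resize(a[:300],None,fx=1.25,fy=1.25))
E
```

```text
3.3 [ 0.47970341 -0.07448757  0.27397798] [3.14125259e+00 1.07718780e-03 1.88134876e+00] [-0.014  0.018 -0.016 -0.002 -0.001  0.003]
```

View pics/wc2.png

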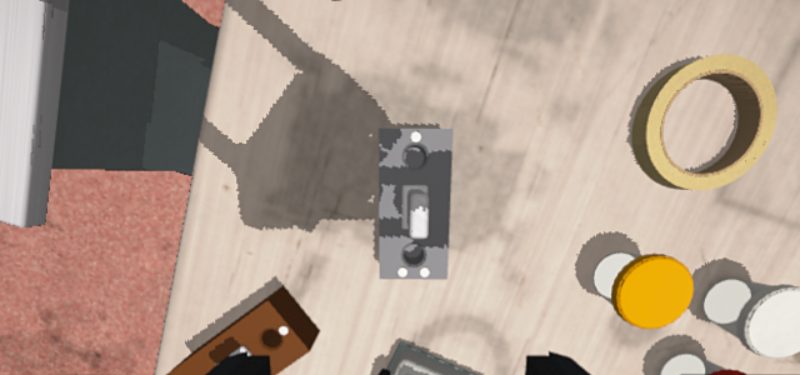

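```bash
python3 - <<'E'
import cv2
a=cv2.imread("pics/wc.png");cv2.imwrite("pics/c7.png",cv2.resize(a[95:230,290:375],None,fx=5,fy=5,interpolation=cv2.INTER_CUBIC))
E
```

```text
(no output)
```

View pics/c7.png

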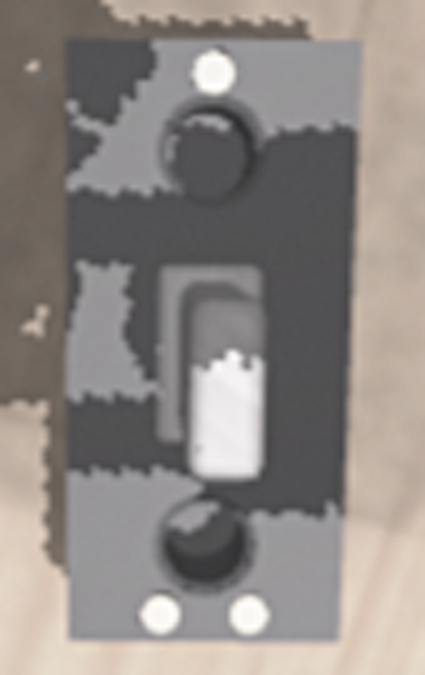

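```bash
cat > fc.py <<'E'
from h import *
import pickle
np.set_printoptions(precision=4,suppress=True)
s,i=pickle.load(open("pics/wc.pkl","rb"))
cv=lambda p:np.array([290+(p[0]+.5)/5-.5,95+(p[1]+.5)/5-.5])
L=[((-28,58,54),(65,40)),((28,58,54),(362,40)),((28,-58,54),(338,640)),((-28,-58,54),(69,638)),((0,38,54),(211,150)),((0,-38,54),(206,543)),((0,-14,136),(227,480)),((0,0,136),(227,388))]
x,r=fit([(i,np.array(X)/1000.,cv(p)) for X,p in L],(.478,-.027,.31));print(x,r.round(1).tolist())
c,sn=np.cos(x[2]),np.sin(x[2])
for y in(.038,-.038):print(x[0]-sn*y,x[1]+c*y)
E
python3 fc.py; python3 go.py .4938 .233 .28 1.697
```

```text
[ 0.4784 -0.0281  0.3049] [[-0.2, -0.8], [0.1, -0.5], [0.5, 0.3], [-0.3, 0.4], [0.1, -0.2], [-0.1, 0.2], [-0.2, 0.2], [0.1, 0.3]]
0.4669746505446712 0.008133580398380427
0.4897872145688014 -0.06436184651011469
t 3.35 p [ 0.4798 -0.0748  0.2739] rot [3.1414 0.0009 1.8807] w 0.08803340832305963 F [ 0.4187 -0.5979  0.5045]
turn units [0.003  0.0107 2.2964] shift units cur frame [11.5544  4.2863 -0.2537] after turn [12.1432  2.1034 -0.2444]
```

Request:
step_arm([
  [[1,0.3,0],[0,0,0.8]],
  [[1,0.3,0],[0,0,0.8]],
  [[1,0.3,0],[0,0,0.7]],
  [[1,0.2,0],[0,0,0]],
  [[1,0.2,0],[0,0,0]],
  [[1,0.2,0],[0,0,0]],
  [[1,0.2,0],[0,0,0]],
  [[1,0.1,0],[0,0,0]],
  [[1,0.1,0],[0,0,0]],
  [[1,0.1,0],[0,0,0]],
  [[1,0.1,0],[0,0,0]],
  [[1,0.1,0],[0,0,0]],
  [[0,0,0],[0,0,0]],
  [[0,0,0],[0,0,0]],
])

```text
clock: 4.75
ee_pos: [0.4876, 0.231, 0.2734]
tool_rot: [-3.141, 0.001, 1.698]
wrist_force: [0.0, -0.4, 0.9]
grip_width: 0.0882
```

```bash
python3 snap.py wrist ws; python3 - <<'E'
import cv2
a=cv2.imread("pics/ws.png");cv2.imwrite("pics/ws2.png",cv2.resize(a[:300],None,fx=1.25,fy=1.25))
E
```

```text
4.75 [0.48764659 0.23101074 0.2733554 ] [-3.14105930e+00  6.97313582e-04  1.69755520e+00] [-0.016 -0.011  0.01  -0.     0.001  0.002]
```

View pics/ws2.png

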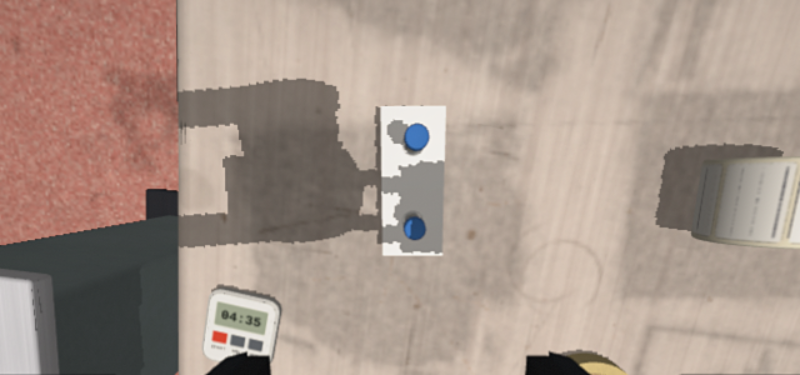

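```bash
python3 - <<'E'
import cv2
a=cv2.imread("pics/ws.png");cv2.imwrite("pics/c8.png",cv2.resize(a[75:215,290:370],None,fx=5,fy=5,interpolation=cv2.INTER_CUBIC))
E
```

```text
(no output)
```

View pics/c8.png

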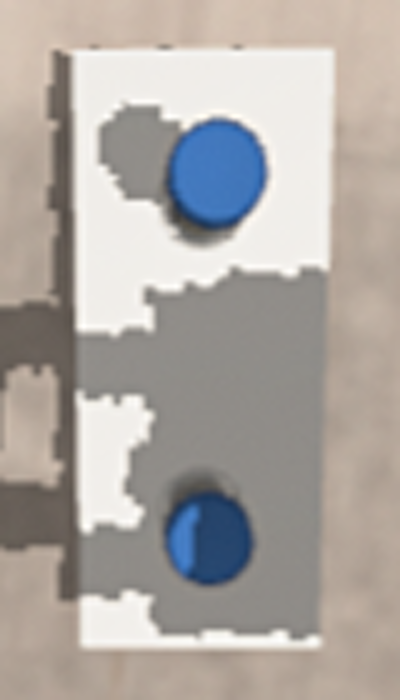

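```bash
cat > fs.py <<'E'
from h import *
import pickle
np.set_printoptions(precision=4,suppress=True)
s,i=pickle.load(open("pics/ws.pkl","rb"))
cv=lambda p:np.array([290+(p[0]+.5)/5-.5,75+(p[1]+.5)/5-.5])
L=[((-25,58,40),(72,50)),((25,58,40),(335,50)),((25,-58,40),(322,647)),((-25,-58,40),(80,648))]
x,r=fit([(i,np.array(X)/1000.,cv(p)) for X,p in L],(.49,.293,.127));print(x,r.round(1).tolist())
c,sn=np.cos(x[2]),np.sin(x[2])
for y in(.03,-.03):print(x[0]-sn*y,x[1]+c*y)
print(onz(i,cv((217,173)),.12),onz(i,cv((209,538)),.095))
E
python3 fs.py; python3 go.py .4872 .3225 .16 1.697
```

```text
[0.4914 0.2934 0.1309] [[0.3, 0.0], [-0.2, -0.2], [-0.4, 0.1], [0.3, 0.1]]
0.48753015045135983 0.3231812419026618
0.4953592301656159 0.263694222219139
[0.4872 0.3229 0.12  ] [0.4949 0.2648 0.095 ]
t 4.8 p [0.4876 0.2307 0.2734] rot [-3.1411  0.0007  1.6968] w 0.08783422768860313 F [-0.0702 -0.6418  0.6704]
turn units [-0.0063  0.0084 -0.0029] shift units cur frame [3.6496 0.4474 4.5332] after turn [3.6465 0.446  4.5359]
```

Request:
step_arm([
  [[0.9,0.1,0.2],[0,0,0]],
  [[0.9,0.1,0.2],[0,0,0]],
  [[0.9,0.1,0.2],[0,0,0]],
  [[0.96,0.15,0.2],[0,0,0]],
  [[0,0,1],[0,0,0]],
  [[0,0,1],[0,0,0]],
  [[0,0,1],[0,0,0]],
  [[0,0,1],[0,0,0]],
  [[0,0,1],[0,0,0]],
  [[0,0,1],[0,0,0]],
  [[0,0,0.5],[0,0,0]],
  [[0,0,0],[0,0,0]],
], grip=0)

```text
clock: 6.0
ee_pos: [0.4859, 0.3224, 0.0893]
tool_rot: [-3.138, 0.001, 1.696]
wrist_force: [-1.2, -0.2, 0.5]
grip_width: 0.044
```

```bash
python3 go.py .4872 .3229 .091 1.697; python3 snap.py wrist wg
```

```text
t 6.0 p [0.4859 0.3224 0.0893] rot [-3.1378  0.0012  1.6961] w 0.04397297013969503 F [-1.2124 -0.2266  0.526 ]
turn units [-0.047   0.0148 -0.0107] shift units cur frame [ 0.0127  0.0542 -0.0676] after turn [ 0.0128  0.0545 -0.0674]
6.0 [0.48588835 0.32241212 0.0893145 ] [-3.13783573e+00  1.18792153e-03  1.69614615e+00] [ 0.01  -0.036 -0.033  0.001  0.024  0.001]
```

View pics/wg.png

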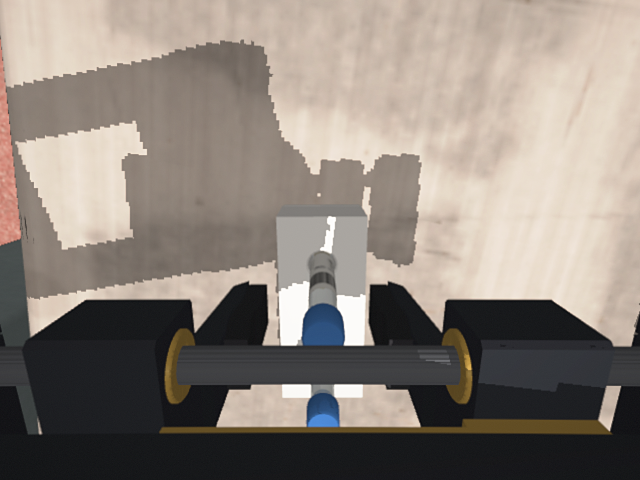

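Request:
step_arm([
  [[0,0.05,-0.06],[0,0,0]],
  [[0,0,0],[0,0,0]],
  [[0,0,0],[0,0,0]],
  [[0,0,0],[0,0,0]],
  [[0,0,0],[0,0,0]],
], grip=-1, grip_force=15)

```text
clock: 6.55
ee_pos: [0.4883, 0.3245, 0.0935]
tool_rot: [3.14, -0.0, 1.698]
wrist_force: [-0.6, -0.2, 3.1]
grip_width: 0.0155
```

Request:
step_arm([
  [[0,0,-0.6],[0,0,0]],
  [[0,0,-1],[0,0,0]],
  [[0,0,-1],[0,0,0]],
  [[0,0,-1],[0,0,0]],
  [[0,0,-0.5],[0,0,0]],
  [[0,0,0],[0,0,0]],
])

```text
clock: 7.15
ee_pos: [0.4891, 0.3248, 0.1979]
tool_rot: [3.137, -0.001, 1.698]
wrist_force: [0.1, 0.4, 0.0]
grip_width: 0.0151
```

```bash
python3 go.py .4670 .0081 .195 1.8757; python3 snap.py side sg; python3 - <<'E'
import cv2
a=cv2.imread("pics/sg.png");cv2.imwrite("pics/sg2.png",cv2.resize(a[30:220,200:400],None,fx=3,fy=3))
E
```

```text
t 7.15 p [0.4891 0.3248 0.1979] rot [ 3.1372 -0.0012  1.6978] w 0.01507327823309045 F [0.0824 0.3662 0.0464]
turn units [ 0.056  -0.0096 -2.2242] shift units cur frame [-12.4535  -2.4809   0.0901] after turn [-11.8178  -4.6455   0.1155]
7.15 [0.48908909 0.32478172 0.19788798] [ 3.13720833e+00 -1.16422973e-03  1.69776755e+00] [-0.002  0.039  0.042 -0.001 -0.028 -0.001]
```

View pics/sg2.png

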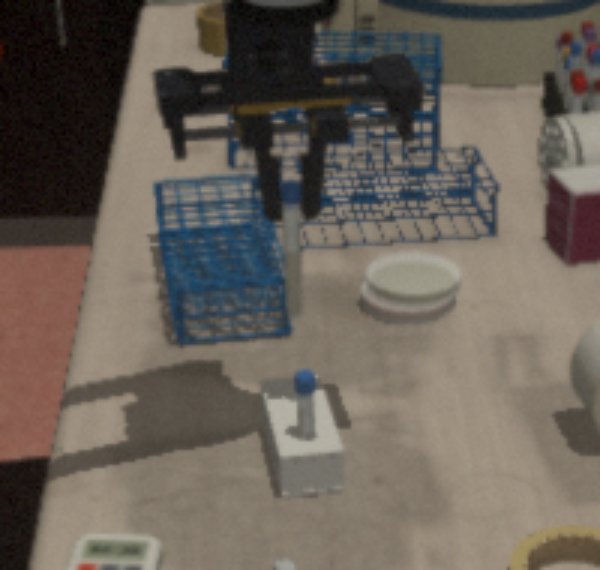

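Request:
step_arm([
  [[-1,-0.3,0],[0,0,-0.8]],
  [[-1,-0.3,0],[0,0,-0.8]],
  [[-1,-0.4,0],[0,0,-0.62]],
  [[-1,-0.4,0],[0,0,0]],
  [[-1,-0.4,0],[0,0,0]],
  [[-1,-0.4,0],[0,0,0]],
  [[-1,-0.4,0],[0,0,0]],
  [[-1,-0.4,0],[0,0,0]],
  [[-1,-0.4,0],[0,0,0]],
  [[-1,-0.4,0],[0,0,0]],
  [[-0.7,-0.2,0],[0,0,0]],
  [[-0.5,-0.1,0],[0,0,0]],
  [[0,0,0],[0,0,0]],
  [[0,0,0],[0,0,0]],
])

```text
clock: 8.6
ee_pos: [0.4648, 0.0273, 0.1946]
tool_rot: [-3.141, -0.001, 1.875]
wrist_force: [-0.2, 0.4, -0.1]
grip_width: 0.0154
```

```bash
python3 go.py .4670 .0081 .195 1.8757; python3 snap.py wrist wp1
```

```text
t 8.6 p [0.4648 0.0273 0.1946] rot [-3.1406 -0.001   1.8747] w 0.015406370843106658 F [-0.1921  0.3851 -0.1216]
turn units [-0.0122 -0.0127 -0.0131] shift units cur frame [-0.7604 -0.1457 -0.0181] after turn [-0.7603 -0.1464 -0.0175]
8.6 [0.46478618 0.027329   0.19456325] [-3.14061437e+00 -1.01159840e-03  1.87465317e+00] [ 0.017 -0.005 -0.003 -0.001  0.001 -0.   ]
```

View pics/wp1.png

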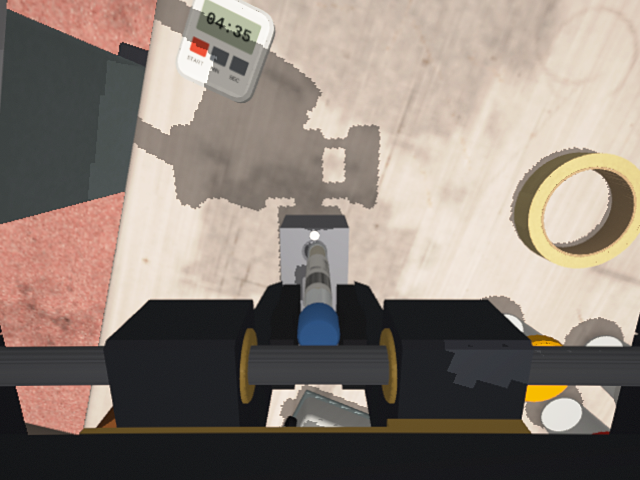

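Request:
step_arm([
  [[-0.4,-0.07,0.4],[0,0,0]],
  [[-0.36,-0.07,0.8],[0,0,0]],
  [[0,0,0.4],[0,0,0]],
  [[0,0,0],[0,0,0]],
  [[0,0,0],[0,0,0]],
])

```text
clock: 9.15
ee_pos: [0.4674, 0.0081, 0.1551]
tool_rot: [-3.141, -0.0, 1.875]
wrist_force: [-0.3, 0.3, -0.5]
grip_width: 0.0153
```

```bash
python3 go.py .4670 .0081 .15 1.8757; python3 snap.py wrist wp2; python3 - <<'E'
import pickle
from h import *
s,i=pickle.load(open("pics/wp2.pkl","rb"))
R=Ro.from_euler('xyz',s['tool_rot']).as_matrix()
for z in(-.029,-.019,-.009,.0755,.085): print(z,proj(i,s['ee_pos']+R@[0,0,z]))
for P in((.4670,.0081,.054),):print(proj(i,P))
a=cv2.imread("pics/wp2.png");cv2.imwrite("pics/wp22.png",cv2.resize(a[190:360,230:400],None,fx=4,fy=4,interpolation=cv2.INTER_CUBIC)[:600])
E
```

```text
t 9.15 p [0.4674 0.0081 0.1551] rot [-3.141  -0.0005  1.8755] w 0.015305828925380212 F [-0.2901  0.3378 -0.4811]
turn units [-0.0068 -0.0062 -0.0027] shift units cur frame [ 0.0033 -0.0135  0.2034] after turn [ 0.0034 -0.0136  0.2034]
9.15 [0.46735082 0.00812047 0.15508463] [-3.14104808e+00 -4.97210920e-04  1.87548712e+00] [ 0.003 -0.016 -0.014 -0.     0.001 -0.001]
-0.029 [[318.53991148 339.87398839]]
-0.019 [[318.50741356 326.0755869 ]]
-0.009 [[318.47912371 314.05939128]]
0.0755 [[318.33451553 252.57056105]]
0.085 [[318.3243973  248.26402612]]
[[317.90157295 241.62616111]]
```

View pics/wp22.png

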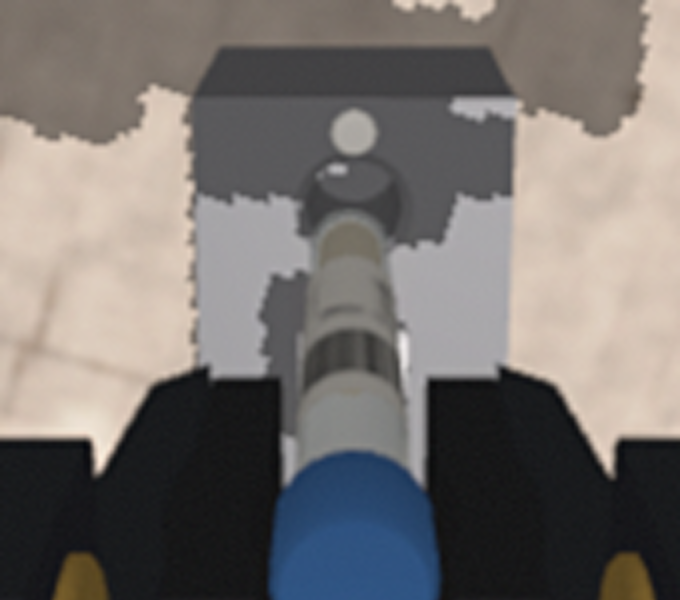

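Request:
step_arm([
  [[0,0,0.3],[0,0,0]],
  [[0,0,0.5],[0,0,0]],
  [[0,0,0.5],[0,0,0]],
  [[0,0,0.3],[0,0,0]],
  [[0,0,0.2],[0,0,0]],
  [[0,0,0],[0,0,0]],
])

```text
clock: 9.8
ee_pos: [0.4668, 0.0079, 0.1092]
tool_rot: [-3.14, -0.001, 1.875]
wrist_force: [-0.1, -0.8, -0.0]
grip_width: 0.0155
```

Request:
step_arm([
  [[0,0,0.06],[0,0,0]],
  [[0,0,0.06],[0,0,0]],
  [[0,0,0.06],[0,0,0]],
  [[0,0,0],[0,0,0]],
])

```text
clock: 10.2
ee_pos: [0.4675, 0.0078, 0.1057]
tool_rot: [3.141, 0.0, 1.875]
wrist_force: [-0.7, -0.9, 0.8]
grip_width: 0.0153
```

Request:
step_arm([
  [[0,0,0.06],[0,0,0]],
  [[0,0,0.06],[0,0,0]],
  [[0,0,0],[0,0,0]],
])

```text
clock: 10.5
ee_pos: [0.4701, 0.0071, 0.1052]
tool_rot: [3.137, 0.003, 1.875]
wrist_force: [-2.0, -0.7, 13.2]
grip_width: 0.0155
```

Request:
step_arm([
  [[0,0,-0.08],[0,0,0]],
  [[0,0,0],[0,0,0]],
  [[0,0,0],[0,0,0]],
], grip=-0.2)

```text
clock: 10.8
ee_pos: [0.4672, 0.0079, 0.1045]
tool_rot: [-3.141, -0.0, 1.875]
wrist_force: [0.0, 0.3, 0.6]
grip_width: 0.0349
```

Request:
step_arm([
  [[0,0,-0.4],[0,0,0]],
  [[0,0,-0.8],[0,0,0]],
  [[0,0,-1],[0,0,0]],
  [[0,0,-1],[0,0,0]],
  [[0,0,-0.5],[0,0,0]],
])

```text
clock: 11.3
ee_pos: [0.4685, 0.0076, 0.1998]
tool_rot: [3.139, 0.002, 1.875]
wrist_force: [0.4, -0.8, -0.7]
grip_width: 0.0352
```

```bash
python3 go.py .4949 .2648 .20 1.697; python3 snap.py wrist wp3; python3 snap.py side sp3; python3 - <<'E'
import cv2,numpy as np
a=cv2.imread("pics/wp3.png")[180:480,150:490];b=cv2.imread("pics/sp3.png")[150:310,240:360]
b=cv2.resize(b,None,fx=3,fy=3);a=cv2.resize(a,(400,480));cv2.imwrite("pics/p3.png",np.hstack([a,b]))
E
```

```text
t 11.3 p [0.4685 0.0076 0.1998] rot [3.1388 0.0017 1.8753] w 0.0352412640006256 F [ 0.4261 -0.7503 -0.7197]
turn units [0.0368 0.0176 2.2283] shift units cur frame [ 9.4983  4.0937 -0.0127] after turn [10.0737  2.3446 -0.0084]
11.3 [0.46845114 0.00758339 0.19979069] [3.13879045e+00 1.65897561e-03 1.87526304e+00] [-0.002 -0.133 -0.093 -0.001  0.247  0.   ]
11.35 [0.46917799 0.00746162 0.20091782] [3.13710221e+00 2.65743778e-03 1.87531509e+00] [-0.003  0.029  0.025  0.    -0.068  0.001]
```

View pics/p3.png

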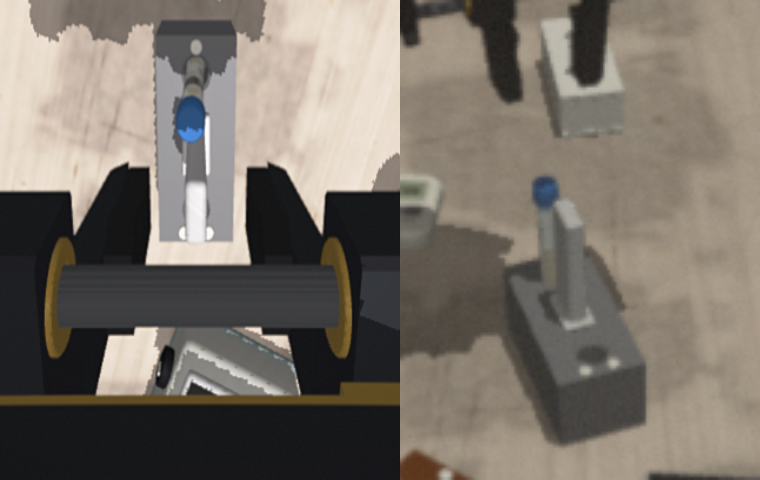

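Request:
step_arm([
  [[1,0.4,0],[0,0,0.8]],
  [[1,0.4,0],[0,0,0.8]],
  [[1,0.3,0],[0,0,0.63]],
  [[1,0.3,0],[0,0,0]],
  [[1,0.3,0],[0,0,0]],
  [[1,0.3,0],[0,0,0]],
  [[1,0.2,0],[0,0,0]],
  [[1,0.2,0],[0,0,0]],
  [[1,0.2,0],[0,0,0]],
  [[0.6,0,0],[0,0,0]],
  [[0.2,0,0],[0,0,0]],
  [[0,0,0],[0,0,0]],
  [[0,0,0],[0,0,0]],
], grip=0)

```text
clock: 12.7
ee_pos: [0.4919, 0.2598, 0.1969]
tool_rot: [-3.141, 0.001, 1.696]
wrist_force: [-0.2, 0.4, -0.3]
grip_width: 0.0442
```

```bash
python3 go.py .4949 .2648 .071 1.697
```

```text
t 12.7 p [0.4919 0.2598 0.1969] rot [-3.1409  0.0005  1.6964] w 0.044238853994878403 F [-0.2162  0.43   -0.2653]
turn units [-0.0083  0.0063 -0.007 ] shift units cur frame [0.1866 0.1459 5.0338] after turn [0.184  0.1426 5.034 ]
```

Request:
step_arm([
  [[0.19,0.14,0.5],[0,0,0]],
  [[0,0,1],[0,0,0]],
  [[0,0,1],[0,0,0]],
  [[0,0,1],[0,0,0]],
  [[0,0,1],[0,0,0]],
  [[0,0,0.5],[0,0,0]],
  [[0,0,0],[0,0,0]],
  [[0,0,0],[0,0,0]],
])

```text
clock: 13.5
ee_pos: [0.4955, 0.2656, 0.0726]
tool_rot: [3.141, -0.0, 1.696]
wrist_force: [-0.3, -0.4, 0.3]
grip_width: 0.0439
```

```bash
python3 go.py .4949 .2648 .071 1.697; python3 snap.py wrist wg2
```

```text
t 13.5 p [0.4955 0.2656 0.0726] rot [ 3.1412 -0.0001  1.6963] w 0.04387200264746567 F [-0.3028 -0.4442  0.252 ]
turn units [ 0.0051 -0.0013 -0.0086] shift units cur frame [-0.0308 -0.0272  0.0639] after turn [-0.0308 -0.0272  0.0639]
13.5 [0.49547711 0.26564819 0.07259815] [ 3.14118235e+00 -1.02496340e-04  1.69631080e+00] [ 0.003 -0.023 -0.018 -0.     0.001  0.001]
```

View pics/wg2.png

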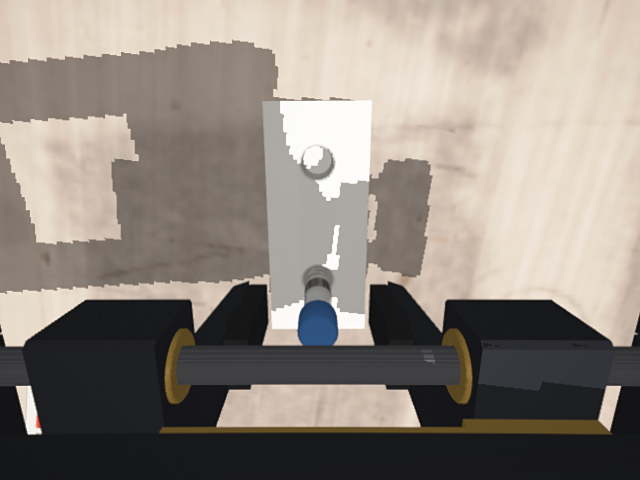

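Request:
step_arm([
  [[0,0,0],[0,0,0]],
  [[0,0,0],[0,0,0]],
  [[0,0,0],[0,0,0]],
  [[0,0,0],[0,0,0]],
], grip=-1)

```text
clock: 13.95
ee_pos: [0.4952, 0.2658, 0.0727]
tool_rot: [3.141, -0.0, 1.697]
wrist_force: [-1.1, -0.5, 1.3]
grip_width: 0.0153
```

Request:
step_arm([
  [[0,0,-0.6],[0,0,0]],
  [[0,0,-1],[0,0,0]],
  [[0,0,-1],[0,0,0]],
  [[0,0,-1],[0,0,0]],
  [[0,0,-1],[0,0,0]],
  [[0,0,-1],[0,0,0]],
  [[0,0,-1],[0,0,0]],
  [[0,0,-0.7],[0,0,0]],
  [[0,0,0],[0,0,0]],
])

```text
clock: 14.85
ee_pos: [0.4965, 0.2663, 0.2589]
tool_rot: [3.135, -0.001, 1.697]
wrist_force: [0.9, 0.1, -1.1]
grip_width: 0.0154
```

```bash
python3 go.py .4898 -.0644 .25 1.8757
```

```text
t 14.85 p [0.4965 0.2663 0.2589] rot [ 3.1351 -0.001   1.697 ] w 0.015444340536380075 F [ 0.8628  0.0906 -1.0787]
turn units [ 0.082  -0.0058 -2.2341] shift units cur frame [-13.0884  -1.9333   0.3288] after turn [-12.5363  -4.227    0.355 ]
```

Request:
step_arm([
  [[-1,-0.3,0],[0,0,-0.8]],
  [[-1,-0.3,0],[0,0,-0.8]],
  [[-1,-0.3,0],[0,0,-0.63]],
  [[-1,-0.3,0],[0,0,0]],
  [[-1,-0.3,0],[0,0,0]],
  [[-1,-0.3,0],[0,0,0]],
  [[-1,-0.3,0],[0,0,0]],
  [[-1,-0.3,0],[0,0,0]],
  [[-1,-0.3,0],[0,0,0]],
  [[-1,-0.3,0],[0,0,0]],
  [[-1,-0.3,0],[0,0,0]],
  [[-1,-0.3,0],[0,0,0]],
  [[-0.5,-0.2,0],[0,0,0]],
  [[0,0,0],[0,0,0]],
  [[0,0,0],[0,0,0]],
])

```text
clock: 16.35
ee_pos: [0.4888, -0.0598, 0.2543]
tool_rot: [-3.141, -0.001, 1.875]
wrist_force: [-0.6, 0.9, -0.1]
grip_width: 0.0155
```

```bash
python3 go.py .4898 -.0644 .20 1.8757;python3 snap.py wrist wq
```

```text
t 16.35 p [ 0.4888 -0.0598  0.2543] rot [-3.1412 -0.001   1.8747] w 0.01546226031394485 F [-0.5726  0.8724 -0.1014]
turn units [-0.0046 -0.0126 -0.0127] shift units cur frame [-0.1904 -0.0163  2.1734] after turn [-0.1882 -0.0173  2.1736]
16.35 [ 0.48880026 -0.05978243  0.25433888] [-3.14122374e+00 -1.00476114e-03  1.87468228e+00] [ 0.02  -0.002 -0.002  0.001 -0.001 -0.001]
```

View pics/wq.png

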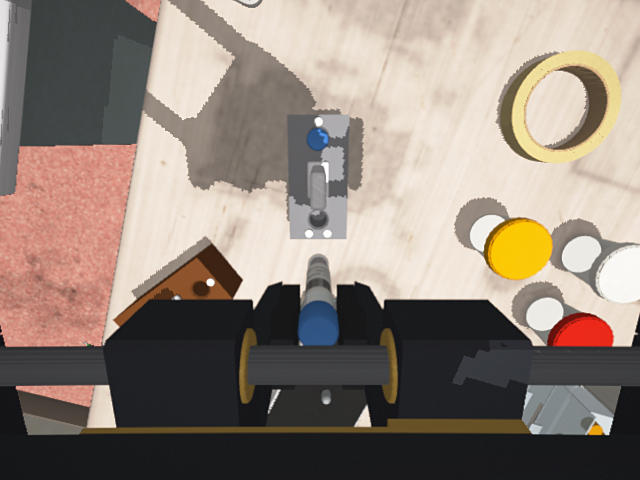

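```bash
python3 - <<'E'
import cv2
a=cv2.imread("pics/wq.png");cv2.imwrite("pics/c9.png",cv2.resize(a[105:250,275:365],None,fx=5,fy=5,interpolation=cv2.INTER_CUBIC))
E
```

```text
(no output)
```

View pics/c9.png

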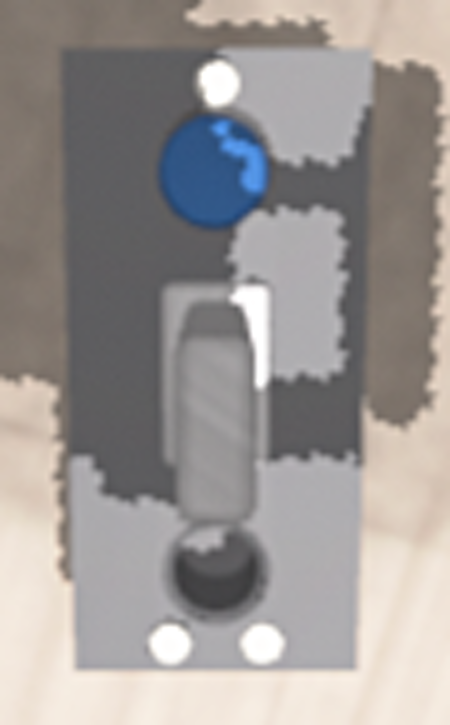

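```bash
cat > fq.py <<'E'
from h import *
import pickle
np.set_printoptions(precision=4,suppress=True)
s,i=pickle.load(open("pics/wq.pkl","rb"))
cv=lambda p:np.array([275+(p[0]+.5)/5-.5,105+(p[1]+.5)/5-.5])
L=[((-28,58,54),(61,48)),((28,58,54),(375,48)),((28,-58,54),(357,668)),((-28,-58,54),(75,670)),((0,-38,54),(216,570)),((0,-14,136),(216,522)),((0,14,136),(216,337))]
x,r=fit([(i,np.array(X)/1000.,cv(p)) for X,p in L],(.478,-.027,.31));print(x,r.round(1).tolist())
c,sn=np.cos(x[2]),np.sin(x[2])
for y in(.038,-.038):print(x[0]-sn*y,x[1]+c*y)
print(onz(i,cv((213,170)),.132))
E
python3 fq.py
```

```text
[ 0.4785 -0.0281  0.3015] [[0.0, -0.6], [-0.2, -0.4], [0.3, 0.6], [-0.3, 0.1], [0.1, 0.2], [0.0, 1.1], [0.1, -0.7]]
0.46722539442395644 0.008166472827049652
0.4897906341240495 -0.06440631792318499
[0.4672 0.0065 0.132 ]
```

Request:
step_arm([
  [[-0.19,-0.02,0.5],[0,0,0]],
  [[0,0,1],[0,0,0]],
  [[0,0,1],[0,0,0]],
  [[0,0,1],[0,0,0]],
  [[0,0,0.8],[0,0,0]],
  [[0,0,0.4],[0,0,0]],
  [[0,0,0],[0,0,0]],
  [[0,0,0],[0,0,0]],
])

```text
clock: 17.2
ee_pos: [0.4904, -0.0649, 0.1376]
tool_rot: [3.141, 0.0, 1.876]
wrist_force: [0.6, 0.0, -0.3]
grip_width: 0.0158
```

```bash
python3 go.py .4898 -.0644 .13 1.8757; python3 snap.py wrist wp4; python3 - <<'E'
import pickle
from h import *
s,i=pickle.load(open("pics/wp4.pkl","rb"))
R=Ro.from_euler('xyz',s['tool_rot']).as_matrix()
print(proj(i,s['ee_pos']+R@[0,0,.062]))
for P in((.4898,-.0644,.054),):print(proj(i,P))
a=cv2.imread("pics/wp4.png");cv2.imwrite("pics/wp42.png",cv2.resize(a[150:360,220:420],None,fx=3,fy=3,interpolation=cv2.INTER_CUBIC)[:600])
E
```

```text
t 17.2 p [ 0.4904 -0.0649  0.1376] rot [3.1412 0.0003 1.8757] w 0.01580558754681124 F [ 0.5667  0.0298 -0.308 ]
turn units [0.0044 0.0032 0.0003] shift units cur frame [ 0.0259 -0.0162  0.3036] after turn [ 0.0258 -0.0161  0.3036]
17.2 [ 0.49037808 -0.06489534  0.13759014] [3.14123724e+00 2.59851557e-04 1.87572308e+00] [-0.003 -0.015 -0.013  0.001  0.003  0.002]
[[318.31725968 259.261568  ]]
[[317.63326203 247.85954333]]
```

View pics/wp42.png

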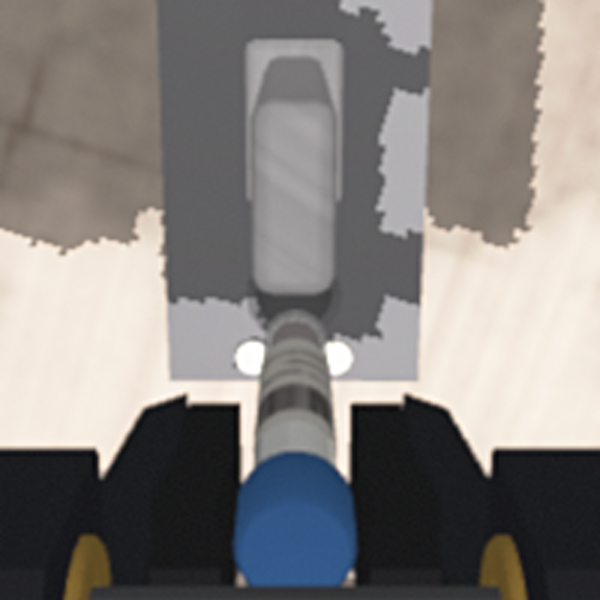

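Request:
step_arm([
  [[0,0,0.3],[0,0,0]],
  [[0,0,0.5],[0,0,0]],
  [[0,0,0.5],[0,0,0]],
  [[0,0,0.3],[0,0,0]],
  [[0,0,0.2],[0,0,0]],
  [[0,0,0.06],[0,0,0]],
  [[0,0,0],[0,0,0]],
])

```text
clock: 17.95
ee_pos: [0.4893, -0.0648, 0.0898]
tool_rot: [-3.14, -0.001, 1.875]
wrist_force: [0.0, -0.1, 0.1]
grip_width: 0.014
```

Request:
step_arm([
  [[0,0,0.06],[0,0,0]],
  [[0,0,0.06],[0,0,0]],
  [[0,0,0.06],[0,0,0]],
  [[0,0,0],[0,0,0]],
])

```text
clock: 18.35
ee_pos: [0.4899, -0.065, 0.086]
tool_rot: [-3.141, -0.0, 1.875]
wrist_force: [0.4, -0.3, 1.0]
grip_width: 0.0143
```

Request:
step_arm([
  [[0,0,0.06],[0,0,0]],
  [[0,0,0.06],[0,0,0]],
  [[0,0,0],[0,0,0]],
])

```text
clock: 18.65
ee_pos: [0.4899, -0.065, 0.083]
tool_rot: [-3.141, -0.0, 1.875]
wrist_force: [0.7, -0.7, -0.3]
grip_width: 0.0143
```

```bash
python3 snap.py wrist wp5; python3 snap.py scene sc5; python3 - <<'E'
import cv2,numpy as np
a=cv2.imread("pics/wp5.png")[150:390,220:420];b=cv2.imread("pics/sc5.png")[140:300,300:420]
a=cv2.resize(a,(400,480));b=cv2.resize(b,None,fx=3,fy=3);cv2.imwrite("pics/p5.png",np.hstack([a,b]))
E
```

```text
18.65 [ 0.48988663 -0.064992    0.08299871] [-3.14132052e+00 -2.11248357e-04  1.87521060e+00] [ 0.001 -0.003 -0.004 -0.     0.003  0.002]
18.7 [ 0.4899225  -0.06500515  0.0830721 ] [-3.14135884e+00 -2.03759013e-04  1.87518656e+00] [ 0.001 -0.004 -0.002 -0.001  0.003 -0.001]
```

View pics/p5.png

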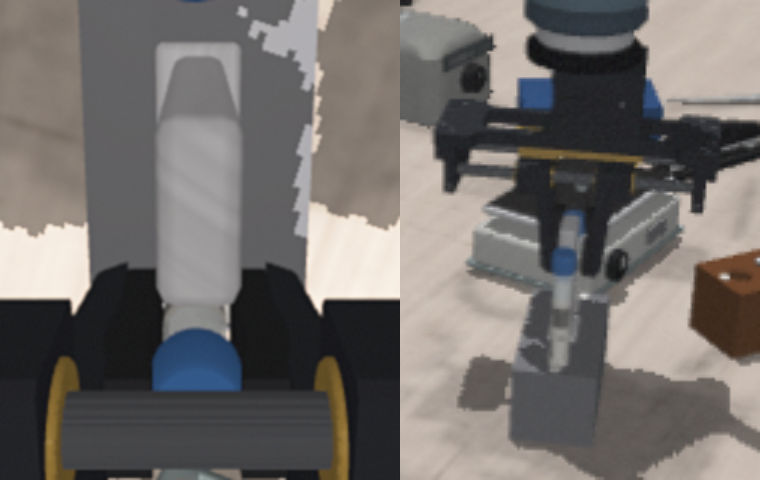

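Request:
step_arm([
  [[0,0,0.08],[0,0,0]],
  [[0,0,0.04],[0,0,0]],
  [[0,0,0],[0,0,0]],
])

```text
clock: 19.05
ee_pos: [0.4899, -0.065, 0.08]
tool_rot: [-3.141, -0.0, 1.875]
wrist_force: [0.0, -0.3, -0.3]
grip_width: 0.0143
```

```bash
python3 snap.py wrist wp6; python3 - <<'E'
import cv2,numpy as np
a=cv2.imread("pics/wp6.png")[190:390,220:420]
cv2.imwrite("pics/p6.png",cv2.resize(a,None,fx=3,fy=3,interpolation=cv2.INTER_CUBIC))
E
```

```text
19.05 [ 0.48985279 -0.06499587  0.07998163] [-3.14126476e+00 -2.97976463e-04  1.87514604e+00] [ 0.001 -0.003 -0.001  0.001  0.003  0.001]
```

View pics/p6.png

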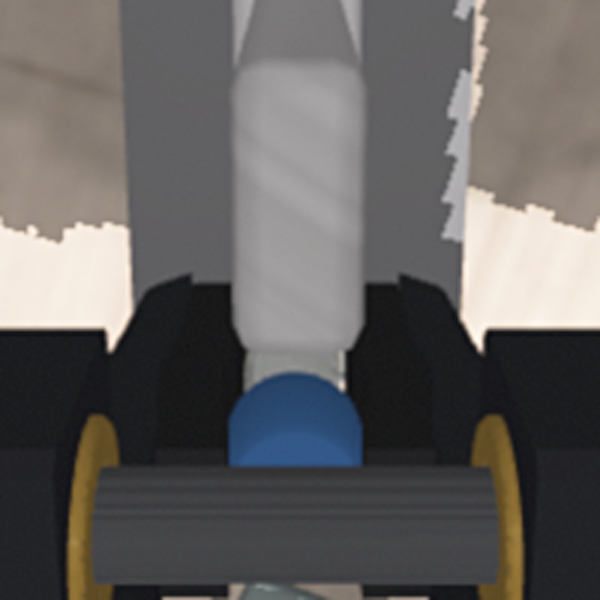

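Request:
step_arm([
  [[0,0,0],[0,0,0]],
  [[0,0,0],[0,0,0]],
  [[0,0,0],[0,0,0]],
  [[0,0,0],[0,0,0]],
], grip=-0.3)

```text
clock: 19.5
ee_pos: [0.4901, -0.0651, 0.0803]
tool_rot: [3.142, 0.0, 1.875]
wrist_force: [-0.5, 0.3, 1.2]
grip_width: 0.0307
```

```bash
python3 snap.py wrist wp7;  python3 snap.py side sc7; python3 - <<'E'
import cv2,numpy as np
a=cv2.imread("pics/wp7.png")[150:390,220:420];b=cv2.imread("pics/sc7.png")[150:310,240:360]
a=cv2.resize(a,(400,480));b=cv2.resize(b,None,fx=3,fy=3);cv2.imwrite("pics/p7.png",np.hstack([a,b]))
E
```

```text
19.5 [ 0.49006501 -0.06507222  0.08026995] [3.14151349e+00 4.78181445e-05 1.87516070e+00] [-0.     0.     0.001 -0.001 -0.001 -0.   ]
19.55 [ 0.49006593 -0.06507515  0.08027114] [3.14153278e+00 9.19848610e-05 1.87526696e+00] [-0.     0.002 -0.001 -0.001  0.001 -0.   ]
```

View pics/p7.png

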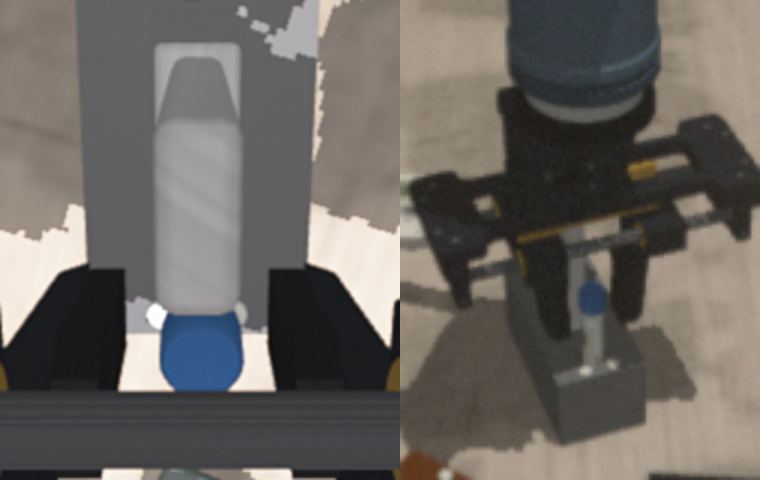

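```bash
python3 - <<'E'
import pickle
from h import *
s,i=pickle.load(open("pics/sc7.pkl","rb"))
for z in(.054,.087,.107,.123,.143):
    p=proj(i,(.4898,-.0644,z))[0];print(z,p,(p-[240,150])*3+[400,0])
a=cv2.imread("pics/sc7.png")[220:300,270:360]
cv2.imwrite("pics/p8.png",cv2.resize(a,None,fx=7,fy=7,interpolation=cv2.INTER_CUBIC))
E
```

```text
0.054 [303.49267068 267.67064159] [590.47801203 353.01192477]
0.087 [303.11747949 254.39068989] [589.35243846 313.17206968]
0.107 [302.8827743  246.01366414] [588.64832291 288.04099241]
0.123 [302.6909143  239.12524824] [588.0727429  267.37574473]
0.143 [302.44584842 230.2724667 ] [587.33754525 240.8174001 ]
```

View pics/p8.png

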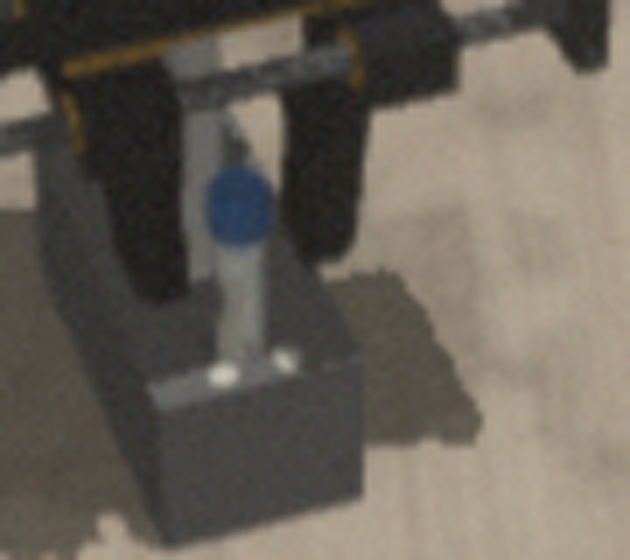

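Request:
step_arm([
  [[0,0,-0.4],[0,0,0]],
  [[0,0,-0.8],[0,0,0]],
  [[0,0,-1],[0,0,0]],
  [[0,0,-1],[0,0,0]],
  [[0,0,-1],[0,0,0]],
  [[-0.8,0,-0.5],[0,0,0]],
  [[-0.8,0,0],[0,0,0]],
  [[0,0,0],[0,0,0]],
  [[0,0,0],[0,0,0]],
])

```text
clock: 20.5
ee_pos: [0.5017, -0.1031, 0.1979]
tool_rot: [-3.141, -0.001, 1.874]
wrist_force: [-0.6, 0.5, 0.1]
grip_width: 0.0312
```

```bash
python3 snap.py wrist wr;  python3 snap.py side sr;python3 snap.py scene cr; python3 - <<'E'
import cv2,numpy as np
a=cv2.imread("pics/wr.png")[40:280,220:420];b=cv2.imread("pics/sr.png")[180:310,240:360];c=cv2.imread("pics/cr.png")[180:310,310:400]
a=cv2.resize(a,(400,480))
cv2.imwrite("pics/p9.png",a)
b=cv2.resize(b,None,fx=3.7,fy=3.7);c=cv2.resize(c,None,fx=3.7,fy=3.7);cv2.imwrite("pics/p10.png",np.hstack([b,c]))
E
```

```text
20.5 [ 0.50174429 -0.10308666  0.19789552] [-3.14147501e+00 -5.19195563e-04  1.87428377e+00] [ 0.014 -0.     0.016  0.001 -0.002  0.001]
20.55 [ 0.50153549 -0.10266247  0.19759113] [-3.14107028e+00 -9.14959187e-04  1.87490750e+00] [ 0.01   0.002  0.007 -0.001 -0.002 -0.002]
20.6 [ 0.50146773 -0.10244943  0.19743217] [-3.14089773e+00 -1.00110306e-03  1.87538095e+00] [ 0.003  0.002  0.004 -0.002 -0.005 -0.003]
```

View pics/p9.png

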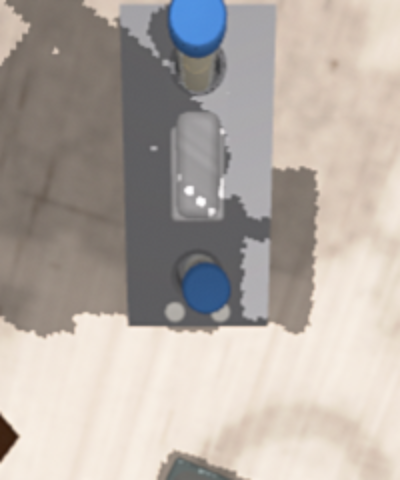

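View pics/p10.png

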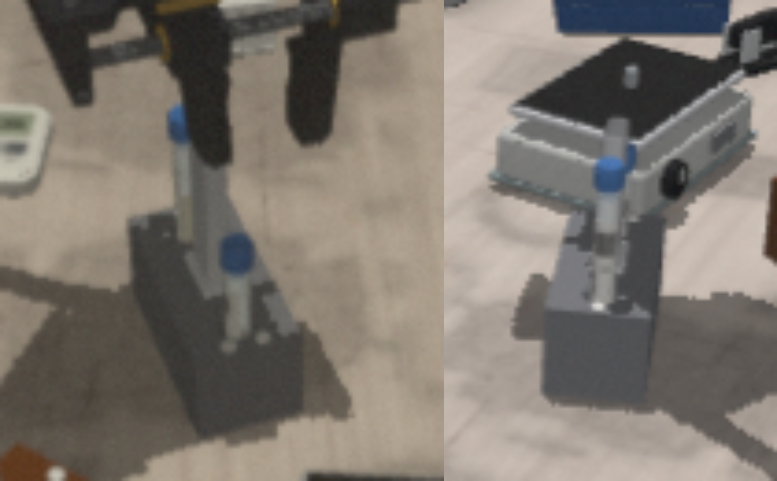

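```bash
python3 - <<'E'
import pickle
from h import *
np.set_printoptions(precision=4,suppress=True)
i1=pickle.load(open("pics/wr.pkl","rb"))[1];i2=pickle.load(open("pics/sr.pkl","rb"))[1]
i3=pickle.load(open("pics/cr.pkl","rb"))[1]
def tri(L):
    A=np.zeros((3,3));b=np.zeros(3)
    for i,p in L:
        o,d=ray(i,p);M=np.eye(3)-np.outer(d,d);A+=M;b+=M@o
    X=np.linalg.solve(A,b);print(X,[ (proj(i,X)[0]-p).round(1) for i,p in L])
tri([(i1,(322.5,184)),(i2,(304,245.3))])
for X in((.0,0,0),):pass
c,s=np.cos(.303),np.sin(.303)
print("long");tri([(i1,(318.5,49)),(i3,(310+165/3.7,180+160/3.7))])
a=cv2.imread("pics/wr.png")[135:240,270:370];b=cv2.imread("pics/sr.png")[230:300,270:340]
cv2.imwrite("pics/p11.png",np.hstack([cv2.resize(a,(400,420),interpolation=2),cv2.resize(b,(400,400),interpolation=2)[:420] if 0 else cv2.resize(b,(420,420),interpolation=2)]))
E
```

```text
[ 0.4919 -0.0627  0.1071] [array([-0.1, -0. ]), array([ 0., -0.])]
long
[0.4675 0.0059 0.1327] [array([-0.3,  0. ]), array([-0.1, -0. ])]
```

View pics/p11.png

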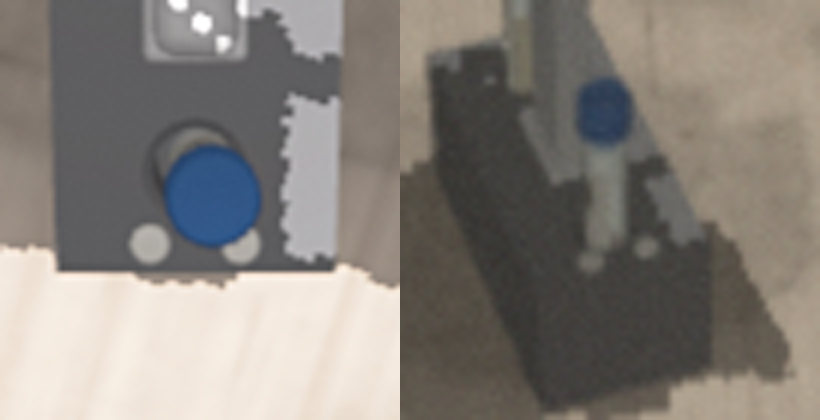

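```bash
python3 go.py .4785 -.0281 .2 1.873
```

```text
t 20.65 p [ 0.5015 -0.1024  0.1974] rot [-3.1409 -0.0009  1.8757] w 0.030929128379430553 F [-0.6208 -0.0847  0.4471]
turn units [-0.0088 -0.0109  0.0341] shift units cur frame [ 3.1117  0.0146 -0.1012] after turn [ 3.1116  0.0061 -0.1039]
```

Request:
step_arm([
  [[0.8,0,0],[0,0,0.03]],
  [[0.8,0,0],[0,0,0]],
  [[0.8,0,0],[0,0,0]],
  [[0.7,0,0],[0,0,0]],
  [[0,0,0.5],[0,0,0]],
  [[0,0,0],[0,0,0]],
  [[0,0,0],[0,0,0]],
], grip=0)

```text
clock: 21.35
ee_pos: [0.4786, -0.0295, 0.1845]
tool_rot: [-3.14, -0.001, 1.873]
wrist_force: [0.0, -0.1, 0.2]
grip_width: 0.0443
```

```bash
python3 go.py .4785 -.0281 .098 1.873; python3 snap.py wrist wh
```

```text
t 21.35 p [ 0.4786 -0.0295  0.1845] rot [-3.1403 -0.0006  1.8728] w 0.044313940733614214 F [ 0.0091 -0.1044  0.2211]
turn units [-0.0166 -0.008  -0.0027] shift units cur frame [0.0517 0.0171 3.4597] after turn [0.054  0.0125 3.4596]
21.35 [ 0.47860265 -0.02948127  0.18449114] [-3.14026436e+00 -6.43622576e-04  1.87278617e+00] [-0.011 -0.004 -0.015  0.002  0.002  0.   ]
```

View pics/wh.png

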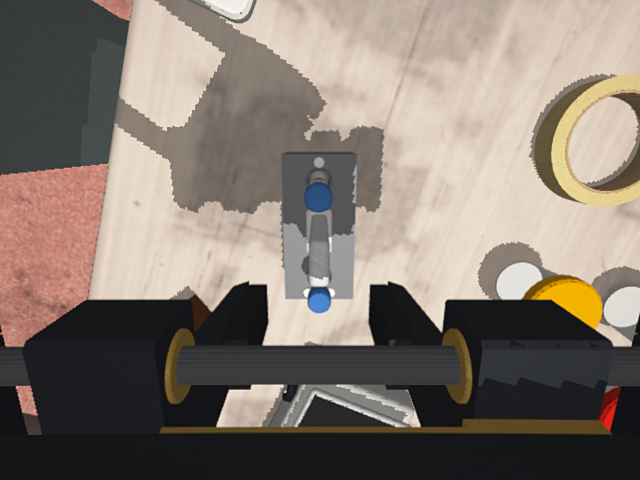

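Request:
step_arm([
  [[0.05,0.01,0.5],[0,0,0]],
  [[0,0,0.8],[0,0,0]],
  [[0,0,0.8],[0,0,0]],
  [[0,0,0.8],[0,0,0]],
  [[0,0,0.5],[0,0,0]],
  [[0,0,0],[0,0,0]],
  [[0,0,0],[0,0,0]],
])

```text
clock: 22.1
ee_pos: [0.4789, -0.0282, 0.1003]
tool_rot: [-3.141, -0.0, 1.872]
wrist_force: [-0.7, 0.1, -0.4]
grip_width: 0.0442
```

Request:
step_arm([
  [[0,0,0],[0,0,0]],
  [[0,0,0],[0,0,0]],
  [[0,0,0],[0,0,0]],
  [[0,0,0],[0,0,0]],
  [[0,0,0],[0,0,0]],
], grip=-1, grip_force=50)

```text
clock: 22.6
ee_pos: [0.4788, -0.028, 0.1005]
tool_rot: [3.141, 0.0, 1.873]
wrist_force: [-1.8, 0.0, 2.5]
grip_width: 0.0116
```

Request:
step_arm([
  [[0,0,-0.2],[0,0,0]],
  [[0,0,-0.4],[0,0,0]],
  [[0,0,-0.6],[0,0,0]],
  [[0,0,-0.6],[0,0,0]],
  [[0,0,-0.6],[0,0,0]],
  [[0,0,-0.6],[0,0,0]],
  [[0,0,-0.6],[0,0,0]],
  [[0,0,-0.5],[0,0,0]],
  [[0,0,-0.3],[0,0,0]],
  [[0,0,-0.1],[0,0,0]],
  [[0,0,0],[0,0,0]],
])

```text
clock: 23.7
ee_pos: [0.4788, -0.028, 0.2127]
tool_rot: [3.142, 0.0, 1.873]
wrist_force: [-0.0, -0.4, -3.1]
grip_width: 0.0117
```

```bash
python3 go.py .5558 -.2451 .21 1.443;
```

```text
t 23.7 p [ 0.4788 -0.028   0.2127] rot [3.1415 0.     1.8728] w 0.011716338406776652 F [-0.0274 -0.3782 -3.0679]
turn units [0.0011 0.0003 5.3723] shift units cur frame [-9.2092  0.3591  0.1104] after turn [-8.222   4.1638  0.11  ]
```

Request:
step_arm([
  [[-0.3,0.1,0],[0,0,0.3]],
  [[-0.6,0.15,0],[0,0,0.6]],
  [[-0.6,0.15,0],[0,0,0.6]],
  [[-0.6,0.15,0],[0,0,0.6]],
  [[-0.6,0.15,0],[0,0,0.6]],
  [[-0.6,0.15,0],[0,0,0.6]],
  [[-0.6,0.15,0],[0,0,0.6]],
  [[-0.6,0.15,0],[0,0,0.6]],
  [[-0.6,0.15,0],[0,0,0.5]],
  [[-0.6,0.15,0],[0,0,0.37]],
  [[-0.6,0.15,0],[0,0,0]],
  [[-0.6,0.15,0],[0,0,0]],
  [[-0.6,0.15,0],[0,0,0]],
  [[-0.4,0.1,0],[0,0,0]],
  [[-0.2,0,0],[0,0,0]],
  [[0,0,0],[0,0,0]],
])

```text
clock: 25.3
ee_pos: [0.5342, -0.2268, 0.2126]
tool_rot: [-3.141, -0.0, 1.443]
wrist_force: [0.1, -0.3, -3.0]
grip_width: 0.0116
```

```bash
python3 go.py .5558 -.2451 .19 1.443;
```

```text
t 25.3 p [ 0.5342 -0.2268  0.2126] rot [-3.1413 -0.0002  1.4425] w 0.01162849587841114 F [ 0.0801 -0.3493 -2.9621]
turn units [-0.0041 -0.0027 -0.0059] shift units cur frame [-0.6176  0.9496  0.902 ] after turn [-0.6178  0.949   0.9024]
```

Request:
step_arm([
  [[-0.3,0.4,0.2],[0,0,0]],
  [[-0.3,0.45,0.4],[0,0,0]],
  [[-0.02,0.1,0.3],[0,0,0]],
  [[0,0,0],[0,0,0]],
  [[0,0,0],[0,0,0]],
  [[0,0,0],[0,0,0]],
])

```text
clock: 25.9
ee_pos: [0.5559, -0.2442, 0.1907]
tool_rot: [3.141, 0.0, 1.444]
wrist_force: [0.0, -0.4, -3.4]
grip_width: 0.0116
```

```bash
python3 go.py .5558 -.2451 .18 1.443;python3 snap.py wrist wx; python3 snap.py side sx;python3 snap.py scene cx; python3 - <<'E'
import cv2,numpy as np
a=cv2.imread("pics/wx.png")[:480];b=cv2.imread("pics/sx.png")[200:420,280:430];c=cv2.imread("pics/cx.png")[130:270,300:420]
cv2.imwrite("pics/p12.png",np.hstack([cv2.resize(b,(409,600),interpolation=2),cv2.resize(c,(390,455),interpolation=2) if 0 else cv2.resize(c,(390,600)[:2],interpolation=2)]))
E
```

```text
t 25.9 p [ 0.5559 -0.2442  0.1907] rot [3.1413 0.0001 1.4437] w 0.011573264101797825 F [ 0.0018 -0.4239 -3.4072]
turn units [0.0032 0.0009 0.0085] shift units cur frame [-0.0373 -0.0004  0.4264] after turn [-0.0373 -0.0003  0.4264]
25.9 [ 0.55592509 -0.244176    0.19066023] [3.14133802e+00 7.20025874e-05 1.44368385e+00] [-0.001 -0.004 -0.004 -0.001 -0.002 -0.001]
25.95 [ 0.55600055 -0.24430125  0.19076438] [3.14106281e+00 2.42860886e-04 1.44355581e+00] [-0.001 -0.001 -0.003 -0.002 -0.003  0.002]
26.0 [ 0.55603734 -0.24443232  0.19085427] [3.14087954e+00 3.55740775e-04 1.44346363e+00] [-0.002  0.004 -0.001  0.001 -0.     0.   ]
```

View pics/wx.png

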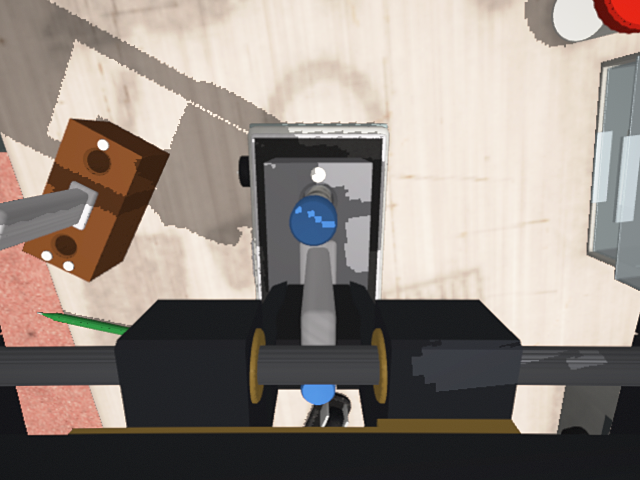

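View pics/p12.png

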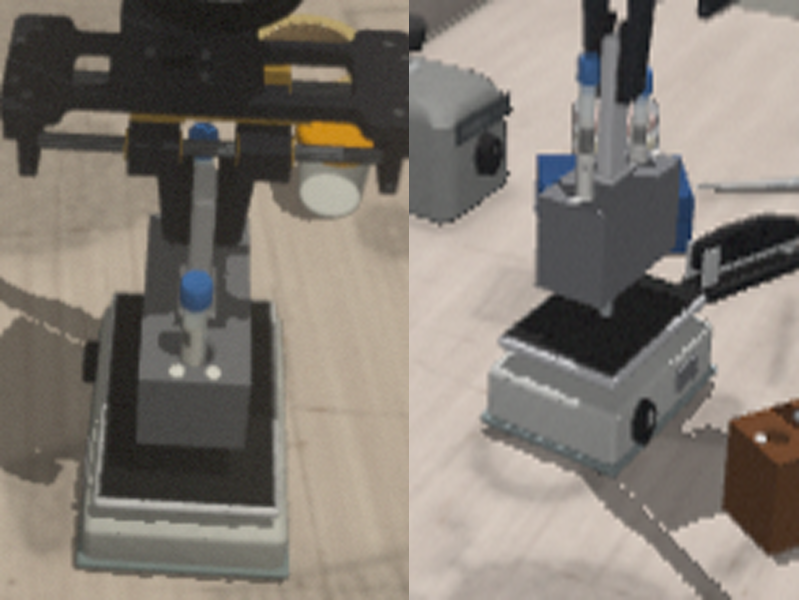

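```bash
python3 - <<'E'
import pickle
from h import *
np.set_printoptions(precision=2,suppress=True)
s,i=pickle.load(open("pics/wx.pkl","rb"))
p=s['ee_pos'];a=s['tool_rot'][2]-np.pi/2
def w(x,y,a,X):c,sn=np.cos(a),np.sin(a);return (x+c*X[0]-sn*X[1],y+sn*X[0]+c*X[1],X[2])
zb=p[2]-.1005
for X in((-.028,.058,zb+.054),(.028,.058,zb+.054),(0,.038,zb+.054),(0,.05,zb+.054)):print("car",X,proj(i,w(p[0],p[1],a,X)))
for X in((-.0463,.0713,.06),(.0463,.0713,.06),(-.0463,0,.06),(.0463,0,.06)):print("plate",proj(i,w(.5557,-.2452,-.127,X)))
im=cv2.imread("pics/wx.png")[115:295,235:400]
cv2.imwrite("pics/p13.png",cv2.resize(im,None,fx=4,fy=4,interpolation=2)[:600])
im=cv2.imread("pics/cx.png")[190:260,325:395]
cv2.imwrite("pics/p14.png",cv2.resize(im,None,fx=8,fy=8,interpolation=2)[:600])
E
```

```text
car (-0.028, 0.058, np.float64(0.1441602317174463)) [[264.09 161.56]]
car (0.028, 0.058, np.float64(0.1441602317174463)) [[372.99 161.54]]
car (0, 0.038, np.float64(0.1441602317174463)) [[318.53 200.22]]
car (0, 0.05, np.float64(0.1441602317174463)) [[318.53 177.3 ]]
plate [[254.57 137.48]]
plate [[381.98 137.44]]
plate [[258.92 232.59]]
plate [[377.63 232.57]]
```

View pics/p13.png

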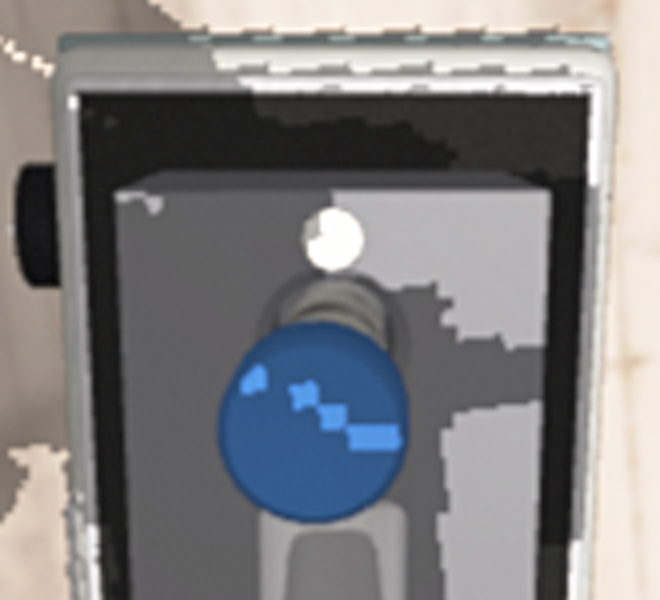

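View pics/p14.png

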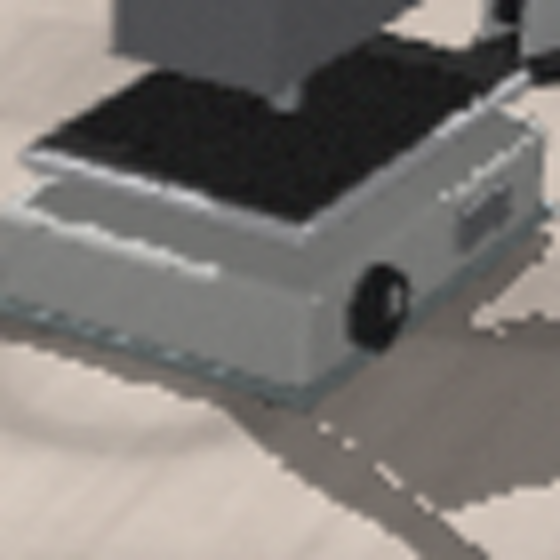

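Request:
step_arm([
  [[-0.03,0.015,0.2],[0,0,0.008]],
  [[0,0,0.2],[0,0,0]],
  [[0,0,0.15],[0,0,0]],
  [[0,0,0.1],[0,0,0]],
  [[0,0,0],[0,0,0]],
])

```text
clock: 26.55
ee_pos: [0.5559, -0.2452, 0.1732]
tool_rot: [-3.14, -0.001, 1.442]
wrist_force: [-0.3, -0.7, -4.0]
grip_width: 0.0118
```

```bash
python3 go.py .5561 -.2451 .16 1.443
```

```text
t 26.55 p [ 0.5559 -0.2452  0.1732] rot [-3.1405 -0.0006  1.4425] w 0.01177793328304892 F [-0.3217 -0.7043 -3.9774]
turn units [-0.0138 -0.0074 -0.0064] shift units cur frame [0.0048 0.0062 0.5273] after turn [0.0051 0.0056 0.5273]
```

Request:
step_arm([
  [[0,0,0.08],[0,0,0]],
  [[0,0,0.08],[0,0,0]],
  [[0,0,0.08],[0,0,0]],
  [[0,0,0],[0,0,0]],
])

```text
clock: 26.95
ee_pos: [0.5561, -0.2453, 0.1676]
tool_rot: [-3.141, -0.0, 1.443]
wrist_force: [0.2, -0.8, -3.3]
grip_width: 0.0112
```

Request:
step_arm([
  [[0,0,0.08],[0,0,0]],
  [[0,0,0.08],[0,0,0]],
  [[0,0,0.06],[0,0,0]],
  [[0,0,0],[0,0,0]],
])

```text
clock: 27.35
ee_pos: [0.5561, -0.2452, 0.1621]
tool_rot: [-3.141, -0.0, 1.443]
wrist_force: [0.3, -0.5, -3.7]
grip_width: 0.0115
```

Pin is in. Continue onto the plate and press.

Request:
step_arm([
  [[0,0,0.06],[0,0,0]],
  [[0,0,0.06],[0,0,0]],
  [[0,0,0.04],[0,0,0]],
  [[0,0,0],[0,0,0]],
])

```text
clock: 27.75
ee_pos: [0.5565, -0.2455, 0.1591]
tool_rot: [3.141, 0.0, 1.443]
wrist_force: [0.1, 0.9, 2.9]
grip_width: 0.0115
```

Request:
step_arm([
  [[0,0,0.08],[0,0,0]],
  [[0,0,0.06],[0,0,0]],
  [[0,0,0],[0,0,0]],
])

```text
clock: 28.05
ee_pos: [0.5565, -0.2455, 0.1553]
tool_rot: [3.141, 0.0, 1.443]
wrist_force: [-2.0, 2.0, 5.9]
grip_width: 0.0114
```

Request:
step_arm([
  [[0,0,0.06],[0,0,0]],
  [[0,0,0.06],[0,0,0]],
  [[0,0,0],[0,0,0]],
])

```text
clock: 28.35
ee_pos: [0.5566, -0.2456, 0.1527]
tool_rot: [3.141, 0.0, 1.443]
wrist_force: [-2.8, 2.0, 6.4]
grip_width: 0.0115
```

Request:
step_arm([
  [[0,0,0.04],[0,0,0]],
  [[0,0,0.02],[0,0,0]],
  [[0,0,0],[0,0,0]],
])

```text
clock: 28.65
ee_pos: [0.5568, -0.2456, 0.1526]
tool_rot: [3.14, 0.001, 1.443]
wrist_force: [-5.8, 4.5, 13.8]
grip_width: 0.0116
```

Request:
step_arm([
  [[0,0,0],[0,0,0]],
  [[0,0,0],[0,0,0]],
  [[0,0,0],[0,0,0]],
])

```text
clock: 28.95
ee_pos: [0.5568, -0.2456, 0.1526]
tool_rot: [3.14, 0.001, 1.443]
wrist_force: [-4.9, 4.6, 14.0]
grip_width: 0.0117
```

```bash
python3 go.py .5561 -.2451 .1526 1.443;python3 snap.py wrist wz; python3 snap.py side sz;python3 snap.py scene cz; python3 - <<'E'
import cv2,numpy as np
a=cv2.imread("pics/wz.png")[80:320,200:440];b=cv2.imread("pics/sz.png")[220:420,290:410];c=cv2.imread("pics/cz.png")[140:260,310:410]
f=lambda x,w,h:cv2.resize(x,(w,h),interpolation=2)
cv2.imwrite("pics/p15.png",np.hstack([f(a,400,400),f(b,240,400)]));cv2.imwrite("pics/p16.png",f(c,500,600))
E
```

```text
t 28.95 p [ 0.5568 -0.2456  0.1526] rot [3.1401 0.0008 1.4428] w 0.011681892195382302 F [-4.9238  4.5586 13.9655]
turn units [ 0.0181  0.0097 -0.0028] shift units cur frame [ 0.0179 -0.0311 -0.0013] after turn [ 0.018  -0.0311 -0.0012]
28.95 [ 0.55681415 -0.24564438  0.15256928] [3.14014085e+00 7.79786909e-04 1.44277553e+00] [ 0.001 -0.001 -0.001 -0.001  0.001 -0.001]
29.0 [ 0.55679858 -0.24564648  0.15258364] [3.14015057e+00 7.66043025e-04 1.44277368e+00] [ 0.    -0.001  0.001  0.001  0.001 -0.001]
29.05 [ 0.55682951 -0.24563691  0.152595  ] [3.14007965e+00 7.65565324e-04 1.44273756e+00] [ 0.001 -0.001  0.001 -0.001  0.001  0.001]
```

View pics/p15.png

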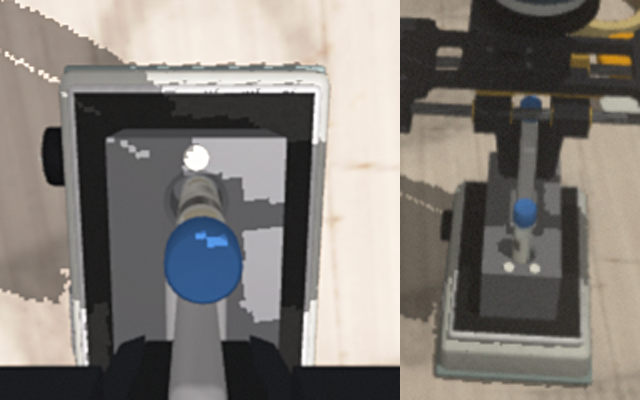

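View pics/p16.png

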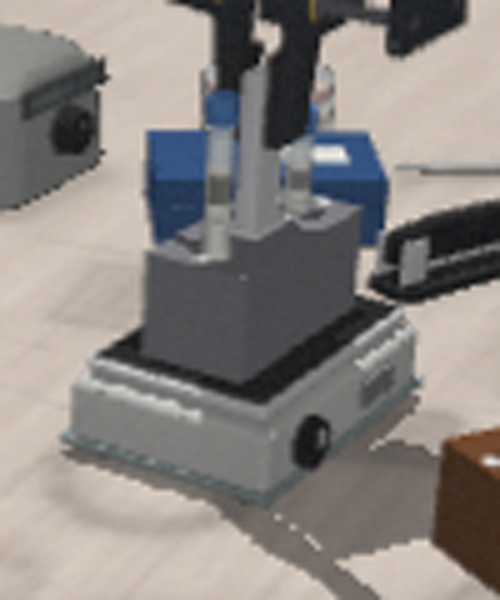

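```bash
python3 -c "
from station import *
print(sign_off())"
```

```text
the job is handed in; nothing more can be done
None
```

I handed the job in at about 29 s on the robot clock, with the handle still gripped and the plate held down.

**Tubes:** The long tube is in the one-dot pocket and the short tube in the two-dot pocket. Each was released with the carrier on the worktop.
- Triangulated tops were 132.7 mm and 107.1 mm, against 132 and 107 mm for fully bottomed. They lean slightly in their wide pockets.
- While going in, the short tube slid about 11 mm up in the fingers, so I never felt it touch the pocket floor. It dropped the rest of the way when I let go. The height check was how I confirmed it reached the bottom.

**Carrier on the mixer:** The pin went into the hole without resistance.
- The carrier's yaw is about 0.001 rad off the measured mixer yaw.
- It moved down about 8 mm from where it seated. The force then rose sharply to 14 N with no further movement, which I take as the stop.
- The last pictures show the carrier flat and square, the plate lowered, and both tubes in place.
- One thing to note is a side force of about 5–7 N at the wrist during the final hold. The pose stayed steady.

The timer, tape roll, cup and brown carrier were never approached or touched as far as I could tell. I did not take a separate final check of their positions.

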